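# Crushed ice for the empty mule mug

## Task

Of the three copper mugs on the turntable only one is empty: set it upright on the ice crusher, centred under its spout, and let go of it. Then, and only with that mug standing there, twist the crusher's sprung knob clockwise all the way to its stop and release it so that it springs back. Leave the two mugs that hold something, what is in them and everything else on the bar where they are.

Things in the scene. Friction and masses are not known exactly. Their poses are not given: they have to be found in the camera images.
- mug_1: One of three identical copper mugs, upright on the turntable at the start; any of them may be the empty one. Body 66 mm diameter (58 at the foot, full from 12 mm up), 75 high, wall 4, floor 5, 0.12 to 0.23 kg. Origin: centre of underside; z up. Its handle (8 mm round bar) stands out along the mug's own +y, to 60 mm from the axis, at 20 to 64 mm height.
- mug_2: One of three identical copper mugs, upright on the turntable at the start; any of them may be the empty one. Body 66 mm diameter (58 at the foot, full from 12 mm up), 75 high, wall 4, floor 5, 0.12 to 0.23 kg. Origin: centre of underside; z up. Its handle (8 mm round bar) stands out along the mug's own +y, to 60 mm from the axis, at 20 to 64 mm height.
- mug_3: One of three identical copper mugs, upright on the turntable at the start; any of them may be the empty one. Body 66 mm diameter (58 at the foot, full from 12 mm up), 75 high, wall 4, floor 5, 0.12 to 0.23 kg. Origin: centre of underside; z up. Its handle (8 mm round bar) stands out along the mug's own +y, to 60 mm from the axis, at 20 to 64 mm height.
- stopper: Clear crystal decanter stopper, 40 mm wide and 66 mm tall, standing head down inside one of the mugs, within 10 mm of its axis, so that mug is not empty. Origin: centre of its underside.
- cork: Plain bottle cork, 30 mm diameter, 45 mm tall, standing inside another of the mugs, within 10 mm of its axis, so that mug is not empty. Origin: centre of its underside.
- turntable: Cherry wood turntable, disc of 280 mm diameter, flat top 30 mm above the bar top. Origin: centre of underside. It turns about its axis but is stiff (0.4 N m). The mugs stand about 90 mm from its axis, about 120 degrees apart. Turntable and crusher may change sides between starts.
- crusher: Ice crusher, fixed to the bar, its front (and knob) towards its own -x. Origin: underside, 40 mm in front of the spout; z up; spout at y +70 mm, knob at y -80. Base plate 12 mm thick, x -30 to +170, y -135 to +135 mm. Console under the knob: y -122 to -38 mm, up to 84 mm high, top panel sloping up and away from the front.
- spout (a point): Middle of the crusher's spout mouth, which faces straight down; mouth 44 mm wide, 165 mm above the bar top. Above it the round head widens on the same axis to 110 mm diameter at 215 mm height and 130 mm at 285 mm; top at 303 mm. Axes as the crusher's. The space below is open in front (-x), behind and on the +y side.
- post (a point): Middle of the foot of the post that carries the crusher's head: 40 (x) by 50 (y) mm, up to 282 mm above the bar top. Axes as the crusher's. Arms from it to the head, at 220 to 280 mm height, stay within the crusher's x +50 to +160, y -25 to +75 mm.
- bay (a point): Point on the top of the crusher's base plate straight below the spout's axis, 12 mm above the bar top: the empty mug's foot belongs here, centred. Axes as the crusher's.
- knob_grip (a point): Point on the knob's axis at mid grip bar, 24 mm out from the panel; it does not turn. z: the knob's axis, out of the panel (28 degrees from vertical, leaning to the crusher's front); x: up the slope, along the grip bar at rest. The bar is 44 mm long, 12 thick, 9 to 35 mm out from the panel, on a 44 mm disc.
- knob (a joint): Angle of the knob, rad: 0 at rest, growing clockwise as seen looking at the panel, to a hard stop at 1.2. A spring (0.03 N m at rest, 0.13 N m at the stop) turns it back to 0 when released.
- jigger: Bystander: steel double-cone jigger, 42 mm wide, 60 mm tall, near the middle of the turntable. Origin: centre of its underside.
- bitters: Bystander: small amber bottle, 36 mm wide, 110 mm tall, on the turntable between two mugs near the edge. Origin: centre of its underside.
- salt_jar: Bystander: small glass jar, 38 mm wide, 50 mm tall, on the turntable between two mugs near the edge. Origin: centre of its underside.
- ice_bucket: Bystander: chrome ice bucket, 124 mm wide (152 over the lugs), 120 mm high, with a hinged bail handle rising to at most 192 mm. Origin: centre of its underside.
- decanter: Bystander: crystal decanter without its stopper, 100 mm wide, 185 mm tall. Origin: centre of its underside.
- bar_spoon: Bystander: silver bar spoon, 200 mm long, 36 mm wide and 20 mm high at most, lying about along the world's x between turntable and crusher. Origin: about its middle.
- tumbler: Bystander: glass tumbler, 80 mm wide, 90 mm tall. Origin: centre of its underside.

How it is judged:
On the way, in this order (a step that is already met when the one before it is completed fails the run):
1. the empty mug stands upright on the crusher, centred under the spout, and is let go (((horizontal distance between mug_1 and bay below 0.015 m and z of mug_1 in the frame of bay between -0.004 and 0.006 m and angle between mug_1's own z axis and vertical below 0.1 rad and horizontal distance between mug_1 and stopper above 0.05 m and horizontal distance between mug_1 and cork above 0.05 m and linear speed of mug_1 below 0.02 m/s and contact force between the fingers and mug_1 below 0.3 N) or (horizontal distance between mug_2 and bay below 0.015 m and z of mug_2 in the frame of bay between -0.004 and 0.006 m and angle between mug_2's own z axis and vertical below 0.1 rad and horizontal distance between mug_2 and stopper above 0.05 m and horizontal distance between mug_2 and cork above 0.05 m and linear speed of mug_2 below 0.02 m/s and contact force between the fingers and mug_2 below 0.3 N) or (horizontal distance between mug_3 and bay below 0.015 m and z of mug_3 in the frame of bay between -0.004 and 0.006 m and angle between mug_3's own z axis and vertical below 0.1 rad and horizontal distance between mug_3 and stopper above 0.05 m and horizontal distance between mug_3 and cork above 0.05 m and linear speed of mug_3 below 0.02 m/s and contact force between the fingers and mug_3 below 0.3 N))), for 0.2 s.
2. with the empty mug there, the knob is twisted to its stop (value of joint knob above 1.1 rad and ((horizontal distance between mug_1 and bay below 0.015 m and z of mug_1 in the frame of bay between -0.004 and 0.006 m and angle between mug_1's own z axis and vertical below 0.1 rad and horizontal distance between mug_1 and stopper above 0.05 m and horizontal distance between mug_1 and cork above 0.05 m) or (horizontal distance between mug_2 and bay below 0.015 m and z of mug_2 in the frame of bay between -0.004 and 0.006 m and angle between mug_2's own z axis and vertical below 0.1 rad and horizontal distance between mug_2 and stopper above 0.05 m and horizontal distance between mug_2 and cork above 0.05 m) or (horizontal distance between mug_3 and bay below 0.015 m and z of mug_3 in the frame of bay between -0.004 and 0.006 m and angle between mug_3's own z axis and vertical below 0.1 rad and horizontal distance between mug_3 and stopper above 0.05 m and horizontal distance between mug_3 and cork above 0.05 m))), for 0.1 s.
At the end, for the whole second after the job is handed in: The mug that held nothing at the start stands upright (within 6 degrees), at rest and released on the crusher's base plate, its axis within 15 mm of the spout's, and the knob, after having been twisted to beyond 1.1 rad with the mug in place, has sprung back to below 0.1 rad (((horizontal distance between mug_1 and bay below 0.015 m and z of mug_1 in the frame of bay between -0.004 and 0.006 m and angle between mug_1's own z axis and vertical below 0.1 rad and horizontal distance between mug_1 and stopper above 0.05 m and horizontal distance between mug_1 and cork above 0.05 m and linear speed of mug_1 below 0.02 m/s and contact force between the fingers and mug_1 below 0.3 N) or (horizontal distance between mug_2 and bay below 0.015 m and z of mug_2 in the frame of bay between -0.004 and 0.006 m and angle between mug_2's own z axis and vertical below 0.1 rad and horizontal distance between mug_2 and stopper above 0.05 m and horizontal distance between mug_2 and cork above 0.05 m and linear speed of mug_2 below 0.02 m/s and contact force between the fingers and mug_2 below 0.3 N) or (horizontal distance between mug_3 and bay below 0.015 m and z of mug_3 in the frame of bay between -0.004 and 0.006 m and angle between mug_3's own z axis and vertical below 0.1 rad and horizontal distance between mug_3 and stopper above 0.05 m and horizontal distance between mug_3 and cork above 0.05 m and linear speed of mug_3 below 0.02 m/s and contact force between the fingers and mug_3 below 0.3 N)) and value of joint knob below 0.1 rad); the robot touches nothing.
It fails at once if the stopper or the cork, with the mug that holds it, is shifted by more than 40 mm (distance of any of stopper, cork from where it was at the start of the episode above 0.04 m).
It fails at once if a bystander is shifted by more than 40 mm or tipped over (distance of any of jigger, bitters, salt_jar, ice_bucket, decanter, bar_spoon, tumbler from where it was at the start of the episode above 0.04 m or angle between any of jigger, bitters, salt_jar, ice_bucket, decanter, tumbler's own z axis and vertical above 0.5 rad).
It fails at once if the knob is twisted (beyond 0.4 rad) while the empty mug is not under the spout (value of joint knob above 0.4 rad and not ((horizontal distance between mug_1 and bay below 0.015 m and z of mug_1 in the frame of bay between -0.004 and 0.006 m and angle between mug_1's own z axis and vertical below 0.1 rad and horizontal distance between mug_1 and stopper above 0.05 m and horizontal distance between mug_1 and cork above 0.05 m) or (horizontal distance between mug_2 and bay below 0.015 m and z of mug_2 in the frame of bay between -0.004 and 0.006 m and angle between mug_2's own z axis and vertical below 0.1 rad and horizontal distance between mug_2 and stopper above 0.05 m and horizontal distance between mug_2 and cork above 0.05 m) or (horizontal distance between mug_3 and bay below 0.015 m and z of mug_3 in the frame of bay between -0.004 and 0.006 m and angle between mug_3's own z axis and vertical below 0.1 rad and horizontal distance between mug_3 and stopper above 0.05 m and horizontal distance between mug_3 and cork above 0.05 m))).
It also fails if it takes over 64 s, if anything falls off the work surface, if the arm or the gripper's body presses on something with over 40 N, if the wrist force passes 120 N, or if a joint passes its speed limit or range.

## Robot

A 6-joint arm with a two-finger parallel gripper is mounted at the origin on the work surface. World frame = base frame: x ahead of the robot, y to its left, z up, the work surface at z = 0. Lengths are in m, angles in rad, forces in N, time in s.
With the tool pointing down it reaches from about 0.225 to 0.875 m from the base axis. Payload 3.4 kg.
Tool frame: the origin (TCP) lies where the fingers leave the gripper's body, on its centre line; the fingertips stand 73 mm ahead of it and the grasp point (between the pads) lies 54 mm ahead of it (manip.pinch_z is the distance from the TCP to the grasp point, in m); z points along the fingers, y is the line along which they close (so a half turn about z gives the same grasp; the last joint's range is limited). The gripper opens to 85 mm and grips with 20 to 120 N. Pads are 22 mm wide; open, the fingers measure 114 mm over their backs; the gripper's body (76 mm by 85 mm) begins 54 mm behind the grasp point. The pads swing forward as they close: fully open they stand 13 mm farther back than shut.
Start: joints at [1.065, 0.276, 1.505, -0, 1.361, -0.121], TCP at [0.216, 0.533, 0.304] pointing down, gripper open.
Joint ranges: [-2.89, 2.89], [-0.75, 2.08], [0.22, 2.7], [-1.18, 4.32], [0.11, 2.71], [-2.7, 2.7]. Speed limits (rad/s): [2.57, 2.57, 3.14, 3.14, 3.14, 3.14].

## Interface

Orientations are given as a unit quaternion [w, x, y, z].
In Python, from rig import readout, imaging, manip gives the robot as it stands. The module is installed in compiled form; this text tells all that it offers.
- The arm moves only by the tool servo_tool, never from a script. Its argument "moves" is a list of rows, each an object with "dp": the shift along the tool's x, y, z in units of 0.2 m (1.0 is 0.2 m), a list of three; "delta_rot": the turn, a rotation vector about the tool's x, y, z in units of 0.1 rad (1.0 is 0.1 rad), a list of three; "fingers": the opening, from 0 (shut) to 1 (fully open). In form: [{"dp": [dx, dy, dz], "delta_rot": [wx, wy, wz], "fingers": fingers}, ...]. A call has 1 to 5 rows; each row shifts and turns the commanded pose from where the row before left it, along the tool's axes as they then stand; what a row does not reach is not made up. A row lasts 1/10 s, in which the tool goes at most 50 mm and 8.59 degrees, less where a joint would pass 70% of its speed; a pose out of reach is approached as far as the arm can. A call with a number of a shift or a turn outside -1 to 1 is refused whole. A call with a gripper value outside its range is refused whole. The fingers move at their own pace and stop on an object; "force" is the grip in N (left out, the last holds). Time passes only in rows, so rows that do not move let the fingers close. It gives the time, the measured TCP pose, the force, the opening and the grip force at its end, in the units of the state.
- readout.get_state(): the state, without advancing time (a new reading comes with each control period).
- imaging.get_image(name): name is "scene" or "top" or "wrist"; returns (picture, depth): 480x640x3 uint8, red, green, blue; 480x640 float32, m along the optical axis (not along the pixel's ray), 0 where there is no reading.
- imaging.calibration(name): a dict with "intrinsics" (3x3 intrinsics, pixels), "R" (3x3) and "t" (3): a world point X has camera coordinates R X + t; the wrist camera has in their place "hand_eye" (4x4, takes a point from camera to tool coordinates, whose origin is the TCP and whose axes are the flange's). Camera axes: x right, y down, z forward; pixel columns grow to the right and rows downward; lengths in m; the calibration is good to about 2 mm. A picture is of the moment at which its call begins: read the wrist's pose just before it. calibration takes no time and is no camera call.
- manip.sign_off(): hands the job in; it is judged then, once.
The state is a dict: "clock": time; "qpos": joint angles; "qd": joint speeds; "effort": joint torques, N m; "position": TCP position; "ee_rot": TCP orientation; "contact_force": force on the tool from outside, world axes, zero at the start; "moment": the same for the moment, N m; "width": finger opening in m; "gripper_force": force on a finger pad.
Only numpy, scipy, OpenCV 4.12 (cv2) and the standard library are available. Lean on these libraries where they do the work, as an engineer would, in place of code of your own. Each camera call takes 0.05 s, during which the arm holds its last target. There are 200 camera calls.

## Working session

There is one attempt and no reset: what is moved stays moved. The work goes in short steps, Python scripts to look and compute and a tool call to move; the robot and the scene stay as the last step left them, time stands still between calls to the robot, and variables do not carry over. Pictures are saved under pics/ and viewed, at most 10 in all, crops included, and the job is handed in when it is done.

Besides the shell and the picture viewer there is one more tool, called after ">>>" as name(argument=value, ...) on one line, values as JSON. servo_tool: Moves the arm, as the interface text tells. Its arguments: {"type":"object","properties":{"moves":{"type":"array"},"force":{"type":"number"}},"required":["moves"]}

```bash
mkdir -p pics; cat > h.py <<'E'
import numpy as np, cv2
from rig import readout, imaging, manip
from scipy.spatial.transform import Rotation as Ro
def tool():
    s=readout.get_state(); q=s["ee_rot"]; T=np.eye(4)
    T[:3,:3]=Ro.from_quat([q[1],q[2],q[3],q[0]]).as_matrix(); T[:3,3]=s["position"]; return T
def cam(name):
    c=imaging.calibration(name); K=np.array(c["intrinsics"])
    if name=="wrist": M=tool()@np.array(c["hand_eye"])
    else:
        M=np.eye(4); M[:3,:3]=np.array(c["R"]).T; M[:3,3]=-M[:3,:3]@np.array(c["t"])
    return K,M
def snap(name,tag):
    K,M=cam(name); im,d=imaging.get_image(name)
    cv2.imwrite(f"pics/{tag}.png",im[:,:,::-1]); np.savez(f"pics/{tag}.npz",im=im,d=d,K=K,M=M); return im,d,K,M
def load(tag):
    z=np.load(f"pics/{tag}.npz"); return z["im"],z["d"],z["K"],z["M"]
def ray(K,M,uv,z):
    r=M[:3,:3]@np.linalg.inv(K)@np.array([uv[0],uv[1],1.]); o=M[:3,3]; return o+r*(z-o[2])/r[2]
def cloud(d,K,M):
    v,u=np.mgrid[:d.shape[0],:d.shape[1]]
    p=np.stack([(u-K[0,2])/K[0,0]*d,(v-K[1,2])/K[1,1]*d,d],-1)@M[:3,:3].T+M[:3,3]; p[d==0]=np.nan; return p
def proj(K,M,X):
    c=np.linalg.inv(M)@np.append(X,1); p=K@c[:3]; return p[:2]/p[2]
E
python3 - <<'E'
from h import *
print(readout.get_state())
for n in ["scene","top"]:
    im,d,K,M=snap(n,n); print(n,K,M,d.min(),d.max())
E
```

```text
{'clock': 0.0, 'qpos': array([ 1.06496744e+00,  2.76609128e-01,  1.50615176e+00,  7.07863645e-06,
        1.36072389e+00, -1.21012096e-01]), 'qd': array([ 0.00043729, -0.00037721,  0.00067342,  0.00224568,  0.00208336,
        0.00054895]), 'effort': array([-6.65009775e-04, -4.16761422e+01, -2.45811421e+01, -5.23907038e-04,
        1.09720029e-02, -1.65887775e-05]), 'position': array([0.21565883, 0.53258445, 0.30302412]), 'ee_rot': array([-2.94977534e-04,  1.91224041e-01,  9.81545960e-01, -8.98909866e-04]), 'contact_force': array([0.86758911, 0.10490573, 0.08057924]), 'moment': array([ 0.03120771,  0.03906045, -0.07304203]), 'gripper_force': 0.0, 'width': 0.0853640775883172}
scene [[505.51698978   0.         319.59796796]
 [  0.         505.51698978 236.42206234]
 [  0.           0.           1.        ]] [[ 0.77651574  0.35113125 -0.52319227  1.26725886]
 [ 0.62978202 -0.45879495  0.62680284 -0.75759376]
 [-0.0199479  -0.81621936 -0.57739765  0.83066538]
 [ 0.          0.          0.          1.        ]] 0.0 3.9974496
top [[509.07428525   0.         329.55334066]
 [  0.         509.07428525 244.5822728 ]
 [  0.           0.           1.        ]] [[-0.01125062 -0.99435275  0.10552736  0.47000174]
 [-0.99992433  0.01171272  0.00376023  0.00906902]
 [-0.00497501 -0.10547707 -0.99440929  1.58010211]
 [ 0.          0.          0.          1.        ]] 0.0 2.4343407
```

View pics/top.png

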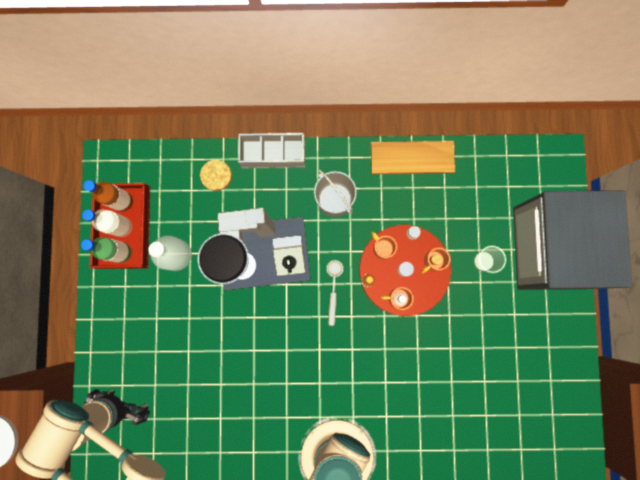

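View pics/scene.png

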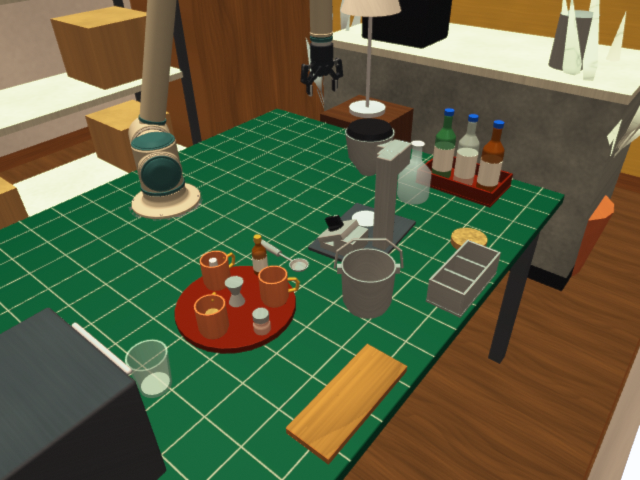

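Top view: the robot is at (338,455). The turntable is at (406,268), with mugs at (385,248), (437,259) and (402,299). The crusher is at (265,255), with its head at (222,258) and its knob at (289,263). Next I'll zoom in and take positions from the depth image.

```bash
python3 - <<'E'
from h import *
im,d,K,M=load("top")
a=cv2.resize(im[215:325,350:460],None,fx=5,fy=5,interpolation=cv2.INTER_CUBIC)
b=im[195:305,185:320]
b=cv2.resize(b,None,fx=2.2,fy=5,interpolation=cv2.INTER_CUBIC) if 0 else cv2.resize(b,(250*135//110,250))
o=np.zeros((550,800,3),np.uint8); o[:, :500]=cv2.resize(a,(500,550)); o[:250,500:800]=cv2.resize(b,(300,250))
i2,d2,K2,M2=load("scene"); o[260:510,500:800]=cv2.resize(i2[240:350,170:302],(300,250))
cv2.imwrite("pics/crop1.png",o[:,:,::-1])
for n in ["top","scene"]:
    im,d,K,M=load(n); p=cloud(d,K,M); ok=~np.isnan(p[...,2])
    hsv=cv2.cvtColor(im,cv2.COLOR_RGB2HSV)
    print(n,"bar z",np.nanmedian(p[...,2][(hsv[...,0]>60)&(hsv[...,0]<85)&(hsv[...,1]>150)&ok]))
    x,y,z=p[...,0],p[...,1],p[...,2]
    m=((hsv[...,0]<12)|(hsv[...,0]>172))&(hsv[...,1]>200)&(z>.02)&(z<.04)&(y<0)&(x>.2)&(x<.9); q=p[m]; print(" table",len(q),np.median(q[:,2]),(q.min(0)+q.max(0))/2,q.max(0)-q.min(0))
    # things above 0.085 in turntable region: mug rims
    m=((z>.09)&(z<.125)&(y<-.05)&(y>-.5)&(x>.3)&(x<.75)).astype(np.uint8)
    N,L,S,C=cv2.connectedComponentsWithStats(m)
    for i in range(1,N):
        if S[i,4]>15:
            q=p[L==i]; print("  comp",C[i].round(),S[i,4],q.min(0).round(3),q.max(0).round(3),np.median(q[:,2]).round(3))
    m=((z>.27)&(z<.32)&(y>-.05)&(y<.5)&(x>.3)&(x<.8)).astype(np.uint8)
    N,L,S,C=cv2.connectedComponentsWithStats(m)
    for i in range(1,N):
        if S[i,4]>30:
            q=p[L==i]; print("  head",C[i].round(),S[i,4],q.min(0).round(3),q.max(0).round(3),np.median(q,0).round(3))
E
```

```text
top bar z 2.4133491975497634e-05
 table 1180 0.030039840593829026 [ 0.56458816 -0.22255208  0.03021734] [0.25130676 0.2527864  0.01896191]
  comp [384. 245.] 129 [ 0.588 -0.179  0.09 ] [ 0.66  -0.113  0.115] 0.103
  comp [437. 259.] 142 [ 0.547 -0.333  0.09 ] [ 0.613 -0.257  0.114] 0.102
  comp [406. 268.] 80 [ 0.536 -0.228  0.09 ] [ 0.574 -0.191  0.098] 0.092
  comp [367. 280.] 80 [ 0.508 -0.11   0.092] [ 0.54  -0.079  0.116] 0.105
  comp [399. 298.] 141 [ 0.438 -0.225  0.091] [ 0.501 -0.136  0.113] 0.103
  comp [402. 299.] 35 [ 0.461 -0.201  0.092] [ 0.475 -0.184  0.109] 0.101
  head [228. 246.] 2939 [0.512 0.182 0.27 ] [0.706 0.351 0.31 ] [0.598 0.273 0.297]
scene bar z 0.0006425314738579546
 table 4502 0.030503187317288405 [ 0.55469261 -0.22188359  0.02999859] [0.27968295 0.26679412 0.01996408]
  comp [258. 250.] 160 [ 0.511 -0.118  0.09 ] [ 0.541 -0.086  0.125] 0.104
  comp [214. 261.] 435 [ 0.434 -0.227  0.09 ] [ 0.503 -0.14   0.109] 0.099
  comp [274. 277.] 391 [ 0.585 -0.185  0.09 ] [ 0.663 -0.115  0.109] 0.1
  comp [338. 270.] 17 [ 0.726 -0.055  0.101] [ 0.733 -0.051  0.119] 0.111
  comp [343. 274.] 24 [ 0.74  -0.059  0.091] [ 0.75  -0.05   0.123] 0.109
  comp [234. 281.] 119 [ 0.533 -0.229  0.09 ] [ 0.574 -0.19   0.094] 0.091
  comp [210. 307.] 447 [ 0.547 -0.337  0.09 ] [ 0.616 -0.264  0.108] 0.1
  comp [132. 351.] 47 [ 0.54 -0.5   0.09] [ 0.576 -0.444  0.093] 0.091
  comp [162. 358.] 35 [ 0.596 -0.472  0.09 ] [ 0.619 -0.428  0.094] 0.091
  head [376. 138.] 1706 [0.513 0.177 0.27 ] [0.708 0.341 0.305] [0.615 0.251 0.287]
```

View pics/crop1.png

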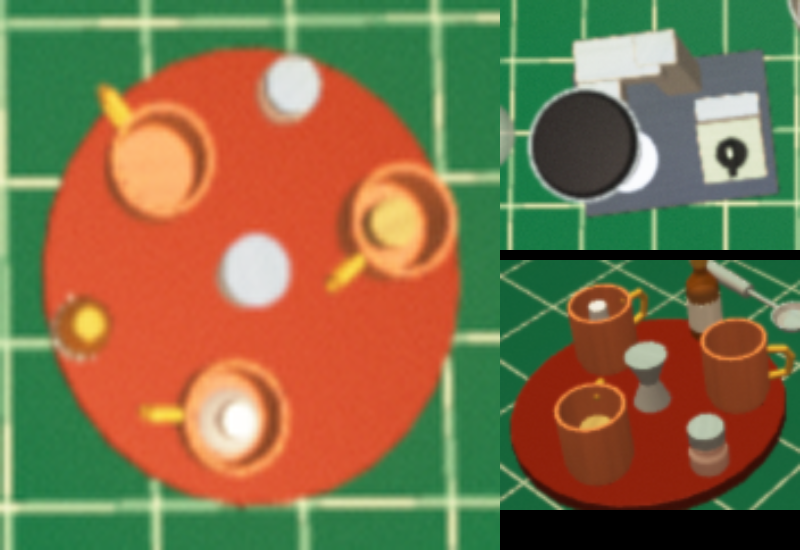

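The mug at top left (385,248) is empty. The one on the right (437,259) holds the cork and the bottom one (402,299) holds the stopper. Next I'll measure the mug axis, handle direction, crusher yaw, spout and knob.

```bash
python3 - <<'E'
from h import *
from scipy.optimize import least_squares
print(np.array(imaging.calibration("wrist")["hand_eye"]).round(3))
def circ(q):
    f=lambda a:np.hypot(q[:,0]-a[0],q[:,1]-a[1])-a[2]
    r=least_squares(f,[*q[:,:2].mean(0),.04],loss="soft_l1",f_scale=.002); return r.x.round(4),np.abs(r.fun).mean().round(4)
P={}
for n in ["top","scene"]:
    im,d,K,M=load(n); p=cloud(d,K,M); x,y,z=p[...,0],p[...,1],p[...,2]
    near=np.hypot(x-.621,y+.152)
    q=p[(near<.045)&(z>.098)]; print(n,"rim",len(q),q[:,2].max().round(4),circ(q)) 
    q=p[(near<.042)&(z>.05)&(z<.1)]; print("  wall",len(q),circ(q))
    q=p[(near>.042)&(near<.07)&(z>.045)&(z<.11)&(x>.62)]; print("  handle",len(q),q.mean(0).round(4))
    m=(z>.008)&(z<.016)&(y>-.02)&(y<.42)&(x>.4)&(x<.8); q=p[m]
    r=cv2.minAreaRect(q[:,:2].astype(np.float32)); print("  base",len(q),np.median(q[:,2]),r, cv2.boxPoints(r).round(3).tolist())
    m=(z>.282)&(z<.33)&(y>.15)&(y<.45)&(x>.4)&(x<.62); q=p[m]; print("  head",len(q),q[:,2].max(),cv2.minEnclosingCircle(q[:,:2].astype(np.float32)))
    m=(z>.03)&(z<.13)&(y>.0)&(y<.2)&(x>.45)&(x<.66); q=p[m]
    for k in (0.09,.1): 
        s=q[q[:,2]>k]
        if len(s): print("  hi",k,len(s),s.mean(0).round(4),s.min(0).round(3),s.max(0).round(3))
    P[n]=q
q=np.vstack(list(P.values())); np.save("console.npy",q)
# panel plane ransac
rng=np.random.default_rng(0); best=0
for _ in range(2000):
    a=q[rng.choice(len(q),3,False)]; nn=np.cross(a[1]-a[0],a[2]-a[0]); l=np.linalg.norm(nn)
    if l<1e-7: continue
    nn/=l; nn*=np.sign(nn[2]); 
    if not .8<nn[2]<.95: continue
    c=(abs((q-a[0])@nn)<.002); 
    if c.sum()>best: best=c.sum(); B=(nn,a[0],c)
s=q[B[2]]; c0=s.mean(0); u,_,vt=np.linalg.svd(s-c0); nn=vt[2]*np.sign(vt[2][2]); print("panel",best,nn.round(4),c0.round(4),"tilt",np.degrees(np.arccos(nn[2])),"yaw",np.degrees(np.arctan2(-nn[1],-nn[0])))
o=q[(q-c0)@nn>.02]; print("bar pts",len(o),o.mean(0).round(4),o.min(0).round(3),o.max(0).round(3),((o-c0)@nn).max())
E
```

```text
[[ 0.    -0.962 -0.274  0.068]
 [ 1.     0.     0.001  0.   ]
 [-0.001 -0.274  0.962 -0.069]
 [ 0.     0.     0.     1.   ]]
top rim 94 0.1146 (array([ 0.6194, -0.1475,  0.0308]), np.float64(0.0011))
  wall 112 (array([ 0.6188, -0.1459,  0.0309]), np.float64(0.0011))
  handle 22 [ 0.656  -0.1162  0.0842]
  base 2495 0.011770531294754472 ((0.6000433564186096, 0.19952602684497833), (0.39756593108177185, 0.43942898511886597), 0.263531357049942) [[0.4000000059604645, 0.4180000126361847], [0.4020000100135803, -0.020999999716877937], [0.800000011920929, -0.01899999938905239], [0.7979999780654907, 0.41999998688697815]]
  head 1798 0.3098969291138798 ((0.575874388217926, 0.28714022040367126), 0.0651751384139061)
  hi 0.09 43 [0.5763 0.1363 0.0974] [0.558 0.131 0.09 ] [0.593 0.143 0.107]
  hi 0.1 12 [0.5816 0.1366 0.103 ] [0.574 0.133 0.1  ] [0.589 0.142 0.107]
scene rim 228 0.109 (array([ 0.6196, -0.1511,  0.0307]), np.float64(0.0013))
  wall 792 (array([ 0.6198, -0.1508,  0.0311]), np.float64(0.0014))
  handle 62 [ 0.6597 -0.119   0.0771]
  base 1433 0.012368196625376693 ((0.5867484211921692, 0.17388379573822021), (0.4142299294471741, 0.24870091676712036), 76.6636734008789) [[0.4180000126361847, 0.0010000000474974513], [0.6600000262260437, -0.0560000017285347], [0.7559999823570251, 0.34700000286102295], [0.5139999985694885, 0.40400001406669617]]
  head 798 0.30512429663475615 ((0.5766192078590393, 0.2804177403450012), 0.06505866348743439)
  hi 0.09 52 [0.58   0.1314 0.0959] [0.558 0.125 0.09 ] [0.592 0.141 0.104]
  hi 0.1 10 [0.583  0.1331 0.1021] [0.578 0.126 0.101] [0.589 0.138 0.104]
panel 477 [-0.4601 -0.0396  0.887 ] [0.5884 0.1314 0.0654] tilt 27.502272251767646 yaw 4.913903043388169
bar pts 163 [0.5708 0.1321 0.0911] [0.546 0.122 0.073] [0.593 0.143 0.107] 0.040875175835041265
```

```bash
cat >> h.py <<'E'
def Rt(head,pitch):  # degrees; tool z ahead/down, y horizontal left
    h,p=np.radians([head,pitch]); z=np.array([np.cos(h)*np.cos(p),np.sin(h)*np.cos(p),-np.sin(p)])
    y=np.array([-np.sin(h),np.cos(h),0]); return np.stack([np.cross(y,z),y,z],1)
def plan(tcp,R):
    T=tool(); rv=Ro.from_matrix(T[:3,:3].T@R).as_rotvec()/.1
    dp=R.T@(np.array(tcp)-T[:3,3])/.2
    print("pos",T[:3,3].round(4),"ROT total",rv.round(3),"then dp total (new axes)",dp.round(4),"| world d",(np.array(tcp)-T[:3,3]).round(4))
E
python3 - <<'E'
from h import *
R=Rt(-3,40); mug=np.array([.6195,-.150,0]); g=np.array([mug[0],mug[1],.092])
plan(g-.052*R[:,2]+[-.06,0,.15],R)
print((Ro.from_matrix(R).as_matrix()).round(3))
E
```

```text
pos [0.2157 0.5326 0.3031] ROT total [-1.465 -8.649 -3.103] then dp total (new axes) [-0.9843 -3.3186  1.3884] | world d [ 0.304  -0.6806 -0.0277]
[[-0.642  0.052  0.765]
 [ 0.034  0.999 -0.04 ]
 [-0.766 -0.    -0.643]]
```

>>> servo_tool(moves=[{"dp":[0,0,0],"delta_rot":[-0.18,-0.96,-0.34],"fingers":1},{"dp":[0,0,0],"delta_rot":[-0.18,-0.96,-0.34],"fingers":1},{"dp":[0,0,0],"delta_rot":[-0.18,-0.96,-0.34],"fingers":1},{"dp":[0,0,0],"delta_rot":[-0.18,-0.96,-0.34],"fingers":1},{"dp":[0,0,0],"delta_rot":[-0.18,-0.96,-0.34],"fingers":1}])

```text
clock: 0.6
position: [0.2157, 0.533, 0.3038]
ee_rot: [0.243, 0.102, 0.965, -0.002]
contact_force: [0.3, -0.3, -0.1]
width: 0.0855
gripper_force: 0.0
```

>>> servo_tool(moves=[{"dp":[0,0,0],"delta_rot":[-0.18,-0.96,-0.34],"fingers":1},{"dp":[0,0,0],"delta_rot":[-0.18,-0.96,-0.34],"fingers":1},{"dp":[0,0,0],"delta_rot":[-0.18,-0.96,-0.34],"fingers":1},{"dp":[0,0,0],"delta_rot":[-0.18,-0.96,-0.34],"fingers":1},{"dp":[0,0,0],"delta_rot":[0,0,0],"fingers":1}])

```text
clock: 1.1
position: [0.2143, 0.5321, 0.3014]
ee_rot: [0.423, 0.024, 0.906, -0.005]
contact_force: [-0.4, 0.5, -0.3]
width: 0.0855
gripper_force: 0.0
```

```bash
python3 - <<'E'
from h import *
print(readout.get_state()["qpos"].round(3))
R=Rt(-3,40); T=tool(); plan([.3,.25,.32],R); print(Ro.from_matrix(T[:3,:3].T@R).as_rotvec())
E
```

```text
[ 1.46   0.308  1.744 -0.954  1.217  0.355]
pos [0.2143 0.5321 0.3014] ROT total [ 0.11   0.017 -0.052] then dp total (new axes) [-0.3939 -1.3863  0.3246] | world d [ 0.0857 -0.2821  0.0186]
[ 0.0109574   0.00170125 -0.00523216]
```

>>> servo_tool(moves=[{"dp":[-0.08,-0.23,0.065],"delta_rot":[0.1,0,-0.05],"fingers":1},{"dp":[-0.08,-0.23,0.065],"delta_rot":[0,0,0],"fingers":1},{"dp":[-0.08,-0.23,0.065],"delta_rot":[0,0,0],"fingers":1},{"dp":[-0.08,-0.23,0.065],"delta_rot":[0,0,0],"fingers":1},{"dp":[-0.08,-0.23,0.065],"delta_rot":[0,0,0],"fingers":1}])

```text
clock: 1.6
position: [0.3043, 0.2981, 0.322]
ee_rot: [0.423, 0.026, 0.906, -0.008]
contact_force: [1.5, -0.4, 0.4]
width: 0.085
gripper_force: 0.0
```

>>> servo_tool(moves=[{"dp":[0,-0.2,0],"delta_rot":[0,0,0],"fingers":1},{"dp":[0,0,0],"delta_rot":[0,0,0],"fingers":1}])

```text
clock: 1.8
position: [0.3008, 0.2538, 0.3209]
ee_rot: [0.423, 0.03, 0.906, -0.01]
contact_force: [-0.7, 0.7, -0.6]
width: 0.0854
gripper_force: 0.0
```

```bash
python3 - <<'E'
from h import *
im,d,K,M=snap("wrist","w1")
p=cloud(d,K,M); x,y,z=p[...,0],p[...,1],p[...,2]
print(M.round(3)[:3,3])
for X in ([.576,.283,.165],[.5708,.132,.091]): print(proj(K,M,np.array(X)))
R=Rt(-3,40); g=np.array([.6195,-.150,.092]); plan(g-.052*R[:,2]+[-.06,0,.15],R)
E
```

```text
[0.204 0.26  0.312]
[357.04291297 253.03039777]
[220.02501819 194.61508152]
pos [0.3015 0.2569 0.3217] ROT total [ 0.006  0.019 -0.109] then dp total (new axes) [-0.5911 -1.9643  1.0645] | world d [ 0.2182 -0.4048 -0.0463]
```

View pics/w1.png

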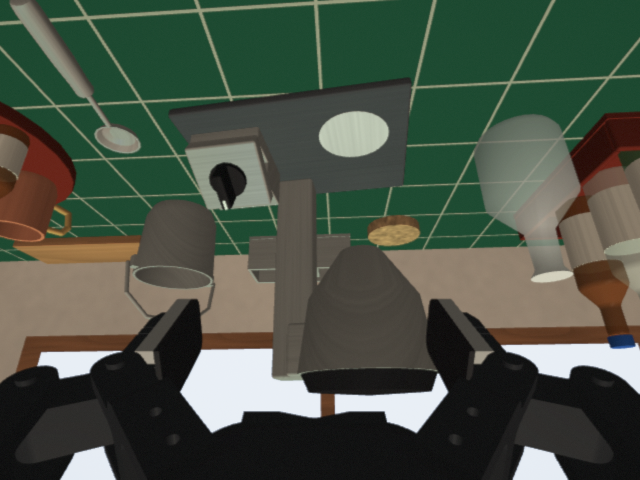

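The wrist view is upside down. It shows the white bay disc at (354,133), the plate's front edge from (172,112) to (410,80), and the knob at (227,184). I'll turn these into positions.

```bash
python3 - <<'E'
from h import *
im,d,K,M=load("w1")
g=cv2.cvtColor(im,cv2.COLOR_RGB2HSV)
m=((g[...,2]>150)&(g[...,1]<60)).astype(np.uint8); m[:100]=0;m[165:]=0;m[:,:310]=0;m[:,400:]=0
c=max(cv2.findContours(m,0,1)[0],key=cv2.contourArea); q=np.array([ray(K,M,u[0],.012) for u in c])
e=cv2.minEnclosingCircle(q[:,:2].astype(np.float32)); print("disc",e,cv2.fitEllipse(c)[0],ray(K,M,cv2.fitEllipse(c)[0],.012))
p=cloud(d,K,M); mm=m>0; print("disc depth z",np.nanmedian(p[mm],0))
# disc also from top: partially hidden; plate front edge
gray=(g[...,1]<90)&(g[...,2]<110); 
E_=[]
for u in range(200,401,8):
    col=g[60:160,u]; green=(col[:,0]>55)&(col[:,0]<90)&(col[:,1]>100)
    r=np.where(~green)[0]
    # last green row before plate
    k=np.where(green)[0]; k=k[k<75]; 
    b=[i for i in k if not green[i+1:i+12].any()]
    if b: E_.append((u,60+b[0]+.5))
E_=np.array(E_); l=cv2.fitLine(E_.astype(np.float32),cv2.DIST_HUBER,0,.01,.01).ravel()
A,B=[ray(K,M,(u,l[3]+(u-l[2])*l[1]/l[0]),.012) for u in (180,405)]
print(len(E_),l,"edge",A,B,"yaw",np.degrees(np.arctan2(-(B-A)[0],(B-A)[1])))
# panel + knob in wrist cloud
x,y,z=p[...,0],p[...,1],p[...,2]
s=p[(y>.05)&(y<.2)&(x>.5)&(x<.66)&(z>.03)&(z<.13)]
n0=np.array([-.4601,-.0396,.887]);h=(s-[.5884,.1314,.0654])@n0
o=s[(h>.02)&(h<.05)]; print("bar",len(o),np.median(h[(h<.02)]),o.mean(0),o.min(0),o.max(0),h.max())
# black knob pixels -> depth points
mb=(g[...,2]<60); mb[:155]=0; mb[215:]=0; mb[:,:205]=0; mb[:,250:]=0
kp=p[mb]; kp=kp[~np.isnan(kp).any(1)]; print("black",len(kp),kp.mean(0),kp.min(0),kp.max(0))
# yellow/white panel plane fit
mp=(g[...,2]>130)&(g[...,1]<70); mp[:145]=0; mp[212:]=0; mp[:,:195]=0; mp[:,275:]=0
s=p[mp]; s=s[~np.isnan(s).any(1)]; c0=np.median(s,0); s=s[np.abs((s-c0)@n0)<.006]; c0=s.mean(0); v=np.linalg.svd(s-c0)[2][2]; v*=np.sign(v[2]); print("panel",len(s),c0,v,np.degrees(np.arccos(v[2])),np.degrees(np.arctan2(-v[1],-v[0])))
hh=(kp-c0)@v; print("black heights",np.percentile(hh,[5,50,95])); t=kp[hh>.026]; print("bar top",len(t),t.mean(0),t.min(0),t.max(0), "axis foot yaw", )
tt=t[:,:2]-t[:,:2].mean(0); w=np.linalg.svd(tt)[2][0]; print("bar dir",np.degrees(np.arctan2(w[1],w[0])))
E
```

```text
disc ((0.5765171051025391, 0.2865248918533325), 0.04193940386176109) (353.3414306640625, 133.69508361816406) [0.57301231 0.28660665 0.012     ]
disc depth z [0.57317946 0.28661354 0.01188495]
25 [ 9.9240220e-01 -1.2303634e-01  3.0980368e+02  8.9582008e+01] edge [0.51317503 0.09718259 0.012     ] [0.49123664 0.33535497 0.012     ] yaw 5.262744522460274
bar 539 -0.0014327884307390997 [0.56432067 0.13618032 0.0879699 ] [0.54611894 0.12716905 0.06996292] [0.58839432 0.14289638 0.10262943] 0.035849851177756895
black 1071 [0.56800263 0.14024697 0.0760446 ] [0.54611894 0.11555253 0.05377424] [0.59529269 0.1576392  0.10156927]
panel 2683 [0.57820476 0.14059606 0.05911998] [-0.46628446 -0.04927464  0.88326147] 27.961669897517424 6.032346979176619
black heights [0.00678942 0.01679849 0.03543818]
bar top 399 [0.56177702 0.13601302 0.08778535] [0.54611894 0.12740909 0.07397725] [0.58610787 0.14261036 0.10156927] axis foot yaw
bar dir 12.012153351850438
```

>>> servo_tool(moves=[{"dp":[-0.059,-0.196,0.06],"delta_rot":[0,0,-0.1],"fingers":1},{"dp":[-0.059,-0.196,0.1],"delta_rot":[0,0,0],"fingers":1},{"dp":[-0.059,-0.196,0.1],"delta_rot":[0,0,0],"fingers":1},{"dp":[-0.059,-0.196,0.1],"delta_rot":[0,0,0],"fingers":1},{"dp":[-0.059,-0.196,0.1],"delta_rot":[0,0,0],"fingers":1}])

```text
clock: 2.35
position: [0.3777, 0.1035, 0.3067]
ee_rot: [0.412, 0.02, 0.911, -0.009]
contact_force: [-0.8, 0.7, -1.2]
width: 0.0853
gripper_force: 0.0
```

>>> servo_tool(moves=[{"dp":[-0.059,-0.196,0.12],"delta_rot":[0,0,0],"fingers":1},{"dp":[-0.059,-0.196,0.12],"delta_rot":[0,0,0],"fingers":1},{"dp":[-0.059,-0.196,0.12],"delta_rot":[0,0,0],"fingers":1},{"dp":[-0.059,-0.196,0.12],"delta_rot":[0,0,0],"fingers":1},{"dp":[-0.059,-0.196,0.12],"delta_rot":[0,0,0],"fingers":1}])

```text
clock: 2.85
position: [0.4092, 0.0508, 0.2799]
ee_rot: [0.382, 0.01, 0.924, 0.001]
contact_force: [-0.5, 0.6, -0.3]
width: 0.0854
gripper_force: 0.0
```

>>> servo_tool(moves=[{"dp":[0,0,0],"delta_rot":[0,0,0],"fingers":1},{"dp":[0,0,0],"delta_rot":[0,0,0],"fingers":1}])

```text
clock: 3.05
position: [0.4083, 0.051, 0.2794]
ee_rot: [0.382, 0.011, 0.924, 0.0]
contact_force: [-0.2, 0.1, -0.5]
width: 0.0855
gripper_force: 0.0
```

```bash
python3 - <<'E'
from h import *
im,d,K,M=snap("wrist","w2")
p=cloud(d,K,M); x,y,z=p[...,0],p[...,1],p[...,2]
near=np.hypot(x-.6195,y+.150); s=p[(near<.045)&(z>.04)&(z<.125)]
g=cv2.cvtColor(im,cv2.COLOR_RGB2HSV)
from scipy.optimize import least_squares
for zl,zh in ((.05,.095),(.098,.12)):
    q=s[(s[:,2]>zl)&(s[:,2]<zh)]; r=least_squares(lambda a:np.hypot(q[:,0]-a[0],q[:,1]-a[1])-(.033 if zl<.06 else .031),[.62,-.15],loss="soft_l1",f_scale=.001); print(len(q),r.x,np.abs(r.fun).mean(),q[:,2].max())
hd=p[(near>.04)&(near<.068)&(z>.045)&(z<.11)&(x>.62)]; print("handle",len(hd),hd.mean(0))
for c,h in (((.525,-.096),.03),((.555,-.21),.03)):
    q=p[(np.hypot(x-c[0],y-c[1])<.03)&(z>.075)]; print("by",len(q),q.min(0).round(3),q.max(0).round(3))
R=Rt(-3,40); plan(np.array([.6195,-.150,.092])-.052*R[:,2],R)
E
```

```text
2850 [ 0.61936139 -0.1489751 ] 0.0019857019594618783 0.09498208828827179
1146 [ 0.6183301  -0.14814454] 0.0009162771851287216 0.10514522480666516
handle 375 [ 0.65618172 -0.11589855  0.07473326]
by 3873 [ 0.504 -0.114  0.075] [ 0.536 -0.078  0.14 ]
by 820 [ 0.541 -0.218  0.075] [ 0.575 -0.188  0.09 ]
pos [0.4078 0.0514 0.2792] ROT total [ 0.304 -0.901  0.159] then dp total (new axes) [ 0.004  -0.9502  1.1918] | world d [ 0.1719 -0.1993 -0.1538]
```

View pics/w2.png

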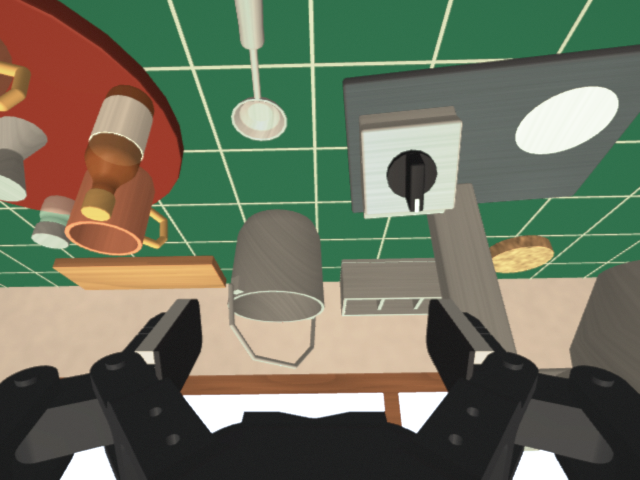

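The path stalled around x 0.41 and the wrist tilted, so a joint limit is likely. I'll identify the kinematics from the recorded states and check which poses are reachable.

```bash
cat > kin.py <<'E'
import numpy as np
from scipy.spatial.transform import Rotation as Ro
from scipy.optimize import least_squares
LO=np.array([-2.89,-.75,.22,-1.18,.11,-2.7]);HI=np.array([2.89,2.08,2.7,4.32,2.71,2.7])
S=[([1.06496744,.276609,1.50615,0,1.36072,-.121012],[.21566,.53258,.30302]),([1.46,.308,1.744,-.954,1.217,.355],[.2143,.5321,.3014])]
def fk(q,P,sg):
    h,L1,e,L2,d,L3,a=P
    Rz=lambda t:Ro.from_euler("z",t); Ry=lambda t:Ro.from_euler("y",t)
    A=Rz(q[0]); p=np.array([0,0,h])+A.apply([a,d,0]); A=A*Ry(q[1]); p=p+A.apply([0,0,L1]); A=A*Ry(q[2]); p=p+A.apply([e,0,L2])
    A=A*Rz(sg[0]*q[3]); A=A*Ry(q[4]); p=p+A.apply([0,0,L3]); A=A*Rz(sg[1]*q[5]); return p,A
E
python3 - <<'E'
from h import *
from kin import *
s=readout.get_state(); print(s["qpos"].round(3))
def quat(w): return Ro.from_quat([w[1],w[2],w[3],w[0]])
ST=[(S[0][0],S[0][1],quat([-2.9e-4,.191224,.981546,-.0009])),(S[1][0],S[1][1],quat([.423,.024,.906,-.005])),(s["qpos"],s["position"],quat(s["ee_rot"]))]
best=None
for s4 in(1,-1):
  for s6 in(1,-1):
    F=[fk(q,[.3,.4,0,.4,0,.2,0],(s4,s6))[1] for q,_,_ in ST]
    off=F[0].inv()*ST[0][2]
    print(s4,s6,off.as_rotvec().round(3),[((f*off).inv()*t[2]).magnitude().round(3) for f,t in zip(F,ST)])
    f=lambda P:np.concatenate([(fk(q,P,(s4,s6))[0]-x) for q,x,_ in ST]+[(P-np.array([.3,.4,0,.4,-.07,.25,0]))*.002])
    r=least_squares(f,[.3,.4,0,.4,-.07,.25,0]); print(r.x.round(4),np.abs(r.fun[:9]).max())
E
```

```text
[-0.08  -0.216  2.319  0.189  0.262 -1.791]Traceback (most recent call last):
  File "<stdin>", line 11, in <module>
AttributeError: 'float' object has no attribute 'round'
```

```bash
cat > fit.py <<'E'
from h import *
from kin import *
s=readout.get_state()
def quat(w): return Ro.from_quat([w[1],w[2],w[3],w[0]])
ST=[(S[0][0],S[0][1],quat([-2.9e-4,.191224,.981546,-.0009])),(S[1][0],S[1][1],quat([.423,.024,.906,-.005])),(s["qpos"],s["position"],quat(s["ee_rot"]))]
for s4 in(1,-1):
  for s6 in(1,-1):
    F=[fk(q,[.3,.4,0,.4,0,.2,0],(s4,s6))[1] for q,_,_ in ST]
    off=F[0].inv()*ST[0][2]
    print(s4,s6,off.as_rotvec().round(3),[round(float(((f*off).inv()*t[2]).magnitude()),3) for f,t in zip(F,ST)])
    f=lambda P:np.concatenate([(fk(q,P,(s4,s6))[0]-x) for q,x,_ in ST]+[(P-np.array([.3,.4,0,.4,-.07,.25,0]))*.002])
    r=least_squares(f,[.3,.4,0,.4,-.07,.25,0]); print(r.x.round(4),np.abs(r.fun[:9]).max())
E
python3 fit.py
```

```text
1 1 [0.    0.    1.571] [0.0, 0.002, 0.0]
[ 1.370e-01  6.299e-01  6.060e-02  4.212e-01  6.940e-02  2.922e-01
 -1.000e-04] 9.409891935929782e-05
1 -1 [0.    0.    1.329] [0.0, 0.953, 2.944]
[ 1.370e-01  6.299e-01  6.060e-02  4.212e-01  6.940e-02  2.922e-01
 -1.000e-04] 9.409891935929782e-05
-1 1 [0.    0.    1.571] [0.0, 1.907, 0.379]
[ 0.1182 -0.0678  0.0834 -0.2369  0.068  -0.2863  0.8371] 0.028491111501683375
-1 -1 [0.    0.    1.329] [0.0, 1.742, 2.973]
[ 0.1182 -0.0678  0.0834 -0.2369  0.068  -0.2863  0.8371] 0.028491111501683375
```

```bash
cat >> kin.py <<'E'
P0=[.137,.6299,.0606,.4212,.0694,.2922,0]; OFF=Ro.from_euler("z",np.pi/2)
def ik(tcp,R,n=30,seeds=None):
    rng=np.random.default_rng(1); out=[]; Rg=Ro.from_matrix(R)
    def f(q):
        p,A=fk(q,P0,(1,1)); return np.r_[(p-tcp)*5,((A*OFF).inv()*Rg).as_rotvec()]
    az=np.arctan2(tcp[1],tcp[0])
    for i in range(n):
        q0=np.array([az,.3,1.6,rng.choice([0,3.1]),.6,rng.choice([-1.57,1.57])])+rng.normal(0,.3,6)
        r=least_squares(f,np.clip(q0,LO+.01,HI-.01),bounds=(LO,HI))
        if np.abs(r.fun).max()<2e-3 and not any(np.abs(r.x-o).max()<.05 for o in out): out.append(r.x)
    return out
E
python3 - <<'E'
from h import *
from kin import *
def show(n,g,hd,pt,dz):
    R=Rt(hd,pt); 
    for up in dz:
        o=ik(np.array(g)-.052*R[:,2]+up,R,12); print(n,hd,pt,up,[q.round(2).tolist() for q in o])
for pt in (30,40,48):
  for hd in (-3,):
    show("pick",[.6195,-.149,.092],hd,pt,[[0,0,0],[0,0,.1]])
  for hd in (6,13,20):
    show("place",[.5755,.285,.074],hd,pt,[[0,0,0],[-.15,0,.02]])
E
```

```text
pick -3 30 [0, 0, 0] [[-0.59, 0.51, 2.41, 2.51, 0.86, 1.73]]
pick -3 30 [0, 0, 0.1] [[-0.59, 0.25, 2.3, 2.22, 0.59, 2.11]]
place 6 30 [0, 0, 0] [[0.55, 0.56, 2.35, 3.67, 0.85, 1.44]]
place 6 30 [-0.15, 0, 0.02] [[0.85, 0.5, 2.56, 3.93, 0.98, 1.5]]
place 13 30 [0, 0, 0] [[0.46, 0.56, 2.4, 3.41, 0.87, 1.52]]
place 13 30 [-0.15, 0, 0.02] [[0.74, 0.51, 2.63, 3.66, 1.04, 1.57]]
place 20 30 [0, 0, 0] [[0.35, 0.56, 2.42, 3.15, 0.89, 1.57]]
place 20 30 [-0.15, 0, 0.02] [[0.6, 0.53, 2.69, 3.38, 1.13, 1.59]]
pick -3 40 [0, 0, 0] [[-0.55, 0.4, 2.29, 2.3, 0.51, 2.02]]
pick -3 40 [0, 0, 0.1] []
place 6 40 [0, 0, 0] [[0.52, 0.46, 2.25, 3.84, 0.5, 1.21]]
place 6 40 [-0.15, 0, 0.02] [[0.78, 0.34, 2.45, 4.09, 0.63, 1.2]]
place 13 40 [0, 0, 0] [[0.44, 0.45, 2.28, 3.5, 0.48, 1.39]]
place 13 40 [-0.15, 0, 0.02] [[0.68, 0.32, 2.5, 3.78, 0.6, 1.33]]
place 20 40 [0, 0, 0] [[0.35, 0.44, 2.31, 3.15, 0.48, 1.57]]
place 20 40 [-0.15, 0, 0.02] [[0.56, 0.31, 2.54, 3.44, 0.6, 1.46]]
pick -3 48 [0, 0, 0] [[-0.51, 0.35, 2.18, 1.81, 0.31, 2.55]]
pick -3 48 [0, 0, 0.1] []
place 6 48 [0, 0, 0] [[0.48, 0.41, 2.16, 4.28, 0.28, 0.74]]
place 6 48 [-0.15, 0, 0.02] []
place 13 48 [0, 0, 0] [[0.42, 0.39, 2.18, 3.82, 0.21, 1.04]]
place 13 48 [-0.15, 0, 0.02] [[0.63, 0.24, 2.4, 4.1, 0.33, 0.94]]
place 20 48 [0, 0, 0] [[0.35, 0.39, 2.2, 3.16, 0.18, 1.56]]
place 20 48 [-0.15, 0, 0.02] [[0.54, 0.23, 2.43, 3.64, 0.27, 1.23]]
```

```bash
cat >> kin.py <<'E'
from h import Rt
def follow(q,wps,n=12,verb=True):
    """wps: (grasp xyz, head, pitch); interpolates head/pitch/grasp"""
    for a,b in zip(wps[:-1],wps[1:]):
        rec=[]
        for t in np.linspace(0,1,n+1)[1:]:
            g=np.array(a[0])*(1-t)+np.array(b[0])*t; R=Rt(a[1]*(1-t)+b[1]*t,a[2]*(1-t)+b[2]*t); tcp=g-.052*R[:,2]; Rg=Ro.from_matrix(R)
            f=lambda v:(lambda pA:np.r_[(pA[0]-tcp)*5,((pA[1]*OFF).inv()*Rg).as_rotvec()])(fk(v,P0,(1,1)))
            r=least_squares(f,np.clip(q,LO+1e-4,HI-1e-4),bounds=(LO,HI)); rec.append((np.abs(r.fun).max(),np.abs(r.x-q).max(),r.x)); q=r.x
        print(b,"res %.4f step %.2f"%(max(x[0] for x in rec),max(x[1] for x in rec)),"q",q.round(2).tolist(),"minq5 %.2f"%min(x[2][4] for x in rec))
    return q
E
python3 - <<'E'
from h import *
from kin import *
T=tool(); R=T[:3,:3]; hd=np.degrees(np.arctan2(R[1,2],R[0,2])); pt=np.degrees(np.arcsin(-R[2,2])); print(hd,pt,np.degrees(Ro.from_matrix(Rt(hd,pt).T@R).magnitude()))
g=T[:3,3]+.052*R[:,2]; q=readout.get_state()["qpos"]
m=[.619,-.149]
for hd2,p2 in ((5,65),(5,55)):
  print("--")
  k=follow(q,[(g,hd,pt),([.50,-.05,.27],hd2,p2),(m+[.21],hd2,p2),(m+[.094],hd2,40)])
k=follow(k,[(m+[.094],5,40),(m+[.23],5,25),([.42,.22,.23],8,25),([.42,.27,.086],10,38),([.42,.27,.086],10,40),([.5755,.285,.086],10,40),([.5755,.285,.076],10,40),([.43,.26,.076],10,40)])
E
```

```text
-0.5925924743864924 45.14937823726943 0.7174408025591728
--
([0.5, -0.05, 0.27], 5, 65) res 0.0000 step 0.12 q [-0.37, -0.05, 1.92, 0.24, 0.88, -2.14] minq5 0.33
([0.619, -0.149, 0.21], 5, 65) res 0.0000 step 0.02 q [-0.47, 0.22, 1.78, 0.32, 0.79, -2.31] minq5 0.79
([0.619, -0.149, 0.094], 5, 40) res 0.2896 step 0.11 q [-0.44, 0.32, 2.07, 0.77, 0.25, -2.7] minq5 0.25
--
([0.5, -0.05, 0.27], 5, 55) res 0.0000 step 0.15 q [-0.44, -0.11, 2.05, 0.46, 0.71, -2.38] minq5 0.30
([0.619, -0.149, 0.21], 5, 55) res 0.0000 step 0.03 q [-0.53, 0.18, 1.91, 0.61, 0.61, -2.62] minq5 0.61
([0.619, -0.149, 0.094], 5, 40) res 0.2896 step 0.08 q [-0.44, 0.32, 2.07, 0.77, 0.25, -2.7] minq5 0.25
([0.619, -0.149, 0.23], 5, 25) res 0.3442 step 0.02 q [-0.47, 0.11, 2.05, 0.86, 0.32, -2.7] minq5 0.26
([0.42, 0.22, 0.23], 8, 25) res 0.3336 step 0.07 q [0.25, -0.19, 2.4, 1.19, 0.11, -2.7] minq5 0.11
([0.42, 0.27, 0.086], 10, 38) res 0.3304 step 0.03 q [0.36, 0.14, 2.37, 1.26, 0.11, -2.7] minq5 0.11
([0.42, 0.27, 0.086], 10, 40) res 0.3278 step 0.00 q [0.36, 0.15, 2.37, 1.27, 0.11, -2.7] minq5 0.11
([0.5755, 0.285, 0.086], 10, 40) res 0.2956 step 0.02 q [0.3, 0.33, 2.13, 1.22, 0.11, -2.7] minq5 0.11
([0.5755, 0.285, 0.076], 10, 40) res 0.2559 step 0.00 q [0.3, 0.35, 2.12, 1.22, 0.11, -2.7] minq5 0.11
([0.43, 0.26, 0.076], 10, 40) res 0.3133 step 0.02 q [0.33, 0.17, 2.36, 1.25, 0.11, -2.7] minq5 0.11
```

```bash
cat >> kin.py <<'E'
def rows(q0,q1,n):
    out=[]
    prev=fk(q0,P0,(1,1)); e=[0,0]
    for t in np.linspace(0,1,n+1)[1:]:
        cur=fk(q0+(q1-q0)*t,P0,(1,1)); A=prev[1]*OFF; B=cur[1]*OFF
        rv=(A.inv()*B).as_rotvec()/.1; dp=A.inv().apply(cur[0]-prev[0])/.2; out.append((dp.round(3).tolist(),rv.round(2).tolist(),cur[0].round(2).tolist())); prev=cur
    return out
E
python3 - <<'E'
from h import *
from kin import *
m=[.619,-.149]
R=Rt(5,28); s=ik(np.array(m+[.22])-.052*R[:,2],R,20); print([x.round(3).tolist() for x in s])
s=[x for x in s if x[3]>1.2 and x[5]>0]; k=s[0]
follow(k,[(m+[.22],5,28),(m+[.15],5,38),(m+[.094],5,40),(m+[.22],5,25),([.42,.22,.22],8,25),([.42,.26,.086],10,38),([.5755,.285,.086],10,40),([.5755,.285,.076],10,40),([.43,.26,.086],10,40)])
q=np.array(readout.get_state()["qpos"])
for r in rows(q,k,42): print(r)
E
```

```text
[[-0.7, 0.229, 2.248, 1.882, 0.717, 2.298]]
([0.619, -0.149, 0.15], 5, 38) res 0.0000 step 0.01 q [-0.64, 0.3, 2.22, 1.79, 0.57, 2.38] minq5 0.57
([0.619, -0.149, 0.094], 5, 40) res 0.0000 step 0.02 q [-0.63, 0.4, 2.25, 1.97, 0.58, 2.16] minq5 0.57
([0.619, -0.149, 0.22], 5, 25) res 0.0000 step 0.02 q [-0.72, 0.25, 2.28, 1.97, 0.79, 2.19] minq5 0.59
([0.42, 0.22, 0.22], 8, 25) res 0.0000 step 0.27 q [0.67, 0.08, 2.57, 3.9, 0.73, 1.2] minq5 0.65
([0.42, 0.26, 0.086], 10, 38) res 0.0000 step 0.02 q [0.68, 0.38, 2.57, 3.74, 0.74, 1.43] minq5 0.74
([0.5755, 0.285, 0.086], 10, 40) res 0.0000 step 0.03 q [0.47, 0.42, 2.26, 3.69, 0.45, 1.27] minq5 0.45
([0.5755, 0.285, 0.076], 10, 40) res 0.0000 step 0.00 q [0.47, 0.44, 2.27, 3.65, 0.48, 1.3] minq5 0.45
([0.43, 0.26, 0.086], 10, 40) res 0.0000 step 0.02 q [0.64, 0.35, 2.53, 3.75, 0.65, 1.37] minq5 0.49
([0.012, -0.012, 0.023], [-0.02, 0.17, 1.47], [0.41, 0.05, 0.27])
([0.009, -0.013, 0.022], [-0.0, 0.16, 1.47], [0.41, 0.05, 0.27])
([0.006, -0.013, 0.022], [0.01, 0.16, 1.48], [0.41, 0.04, 0.26])
([0.003, -0.013, 0.022], [0.02, 0.15, 1.48], [
[... 1770 characters left out ...]
 0.04, 1.45], [0.53, -0.05, 0.23])
([0.041, -0.026, 0.007], [0.21, 0.03, 1.45], [0.53, -0.06, 0.23])
([0.04, -0.032, 0.007], [0.22, 0.01, 1.44], [0.54, -0.06, 0.23])
([0.037, -0.038, 0.006], [0.23, -0.01, 1.44], [0.54, -0.07, 0.23])
([0.033, -0.044, 0.006], [0.24, -0.03, 1.43], [0.55, -0.08, 0.23])
([0.029, -0.049, 0.006], [0.25, -0.05, 1.43], [0.55, -0.09, 0.24])
([0.024, -0.054, 0.005], [0.25, -0.08, 1.43], [0.56, -0.1, 0.24])
([0.018, -0.058, 0.005], [0.25, -0.1, 1.42], [0.56, -0.12, 0.24])
([0.012, -0.062, 0.005], [0.25, -0.13, 1.42], [0.57, -0.13, 0.24])
([0.005, -0.065, 0.004], [0.24, -0.15, 1.41], [0.57, -0.14, 0.24])
([-0.003, -0.067, 0.004], [0.23, -0.18, 1.41], [0.57, -0.15, 0.24])
```

```bash
cat > blk.py <<'E'
from h import *
from kin import *
import sys
k=np.array(eval(sys.argv[1])); n=int(sys.argv[2]); q=np.array(readout.get_state()["qpos"])
r=rows(q,k,n)
for i in range(0,n,5): print(np.mean([x[0] for x in r[i:i+5]],0).round(3),np.mean([x[1] for x in r[i:i+5]],0).round(2),r[min(i+4,n-1)][2])
E
python3 blk.py "[-0.7, 0.229, 2.248, 1.882, 0.717, 2.298]" 65
```

```text
[ 0.005 -0.008  0.014] [-0.    0.11  0.95] [0.41, 0.04, 0.26]
[ 0.    -0.007  0.014] [0.02 0.09 0.96] [0.42, 0.04, 0.25]
[-0.004 -0.003  0.013] [0.03 0.08 0.96] [0.43, 0.03, 0.24]
[-0.006  0.003  0.012] [0.03 0.07 0.96] [0.44, 0.03, 0.23]
[-0.003  0.008  0.011] [0.04 0.06 0.96] [0.45, 0.02, 0.23]
[0.003 0.012 0.01 ] [0.04 0.06 0.96] [0.46, 0.02, 0.22]
[0.011 0.013 0.009] [0.06 0.06 0.95] [0.48, 0.0, 0.22]
[0.019 0.009 0.008] [0.07 0.06 0.95] [0.49, -0.01, 0.22]
[0.025 0.001 0.006] [0.1  0.06 0.95] [0.51, -0.03, 0.22]
[ 0.027 -0.011  0.005] [0.13 0.03 0.94] [0.53, -0.05, 0.23]
[ 0.024 -0.023  0.004] [0.15 0.   0.93] [0.55, -0.08, 0.23]
[ 0.016 -0.034  0.004] [ 0.16 -0.04  0.92] [0.56, -0.11, 0.24]
[ 0.002 -0.042  0.003] [ 0.16 -0.1   0.91] [0.57, -0.15, 0.24]
```

>>> servo_tool(moves=[{"dp":[0.005,-0.008,0.014],"delta_rot":[0,0.11,0.95],"fingers":1},{"dp":[0.005,-0.008,0.014],"delta_rot":[0,0.11,0.95],"fingers":1},{"dp":[0.005,-0.008,0.014],"delta_rot":[0,0.11,0.95],"fingers":1},{"dp":[0.005,-0.008,0.014],"delta_rot":[0,0.11,0.95],"fingers":1},{"dp":[0.005,-0.008,0.014],"delta_rot":[0,0.11,0.95],"fingers":1}])

```text
clock: 3.6
position: [0.4123, 0.0453, 0.2647]
ee_rot: [0.345, 0.228, 0.906, 0.091]
contact_force: [0.3, -1.4, -0.1]
width: 0.0855
gripper_force: 0.0
```

>>> servo_tool(moves=[{"dp":[0,-0.007,0.014],"delta_rot":[0.02,0.09,0.96],"fingers":1},{"dp":[0,-0.007,0.014],"delta_rot":[0.02,0.09,0.96],"fingers":1},{"dp":[0,-0.007,0.014],"delta_rot":[0.02,0.09,0.96],"fingers":1},{"dp":[0,-0.007,0.014],"delta_rot":[0.02,0.09,0.96],"fingers":1},{"dp":[0,-0.007,0.014],"delta_rot":[0.02,0.09,0.96],"fingers":1}])

```text
clock: 4.1
position: [0.4182, 0.0402, 0.2512]
ee_rot: [0.292, 0.437, 0.833, 0.171]
contact_force: [0.2, 0.0, -0.0]
width: 0.0856
gripper_force: 0.0
```

>>> servo_tool(moves=[{"dp":[-0.004,-0.003,0.013],"delta_rot":[0.03,0.08,0.96],"fingers":1},{"dp":[-0.004,-0.003,0.013],"delta_rot":[0.03,0.08,0.96],"fingers":1},{"dp":[-0.004,-0.003,0.013],"delta_rot":[0.03,0.08,0.96],"fingers":1},{"dp":[-0.004,-0.003,0.013],"delta_rot":[0.03,0.08,0.96],"fingers":1},{"dp":[-0.004,-0.003,0.013],"delta_rot":[0.03,0.08,0.96],"fingers":1}])

```text
clock: 4.6
position: [0.4256, 0.0359, 0.2402]
ee_rot: [0.223, 0.621, 0.713, 0.238]
contact_force: [0.1, 1.1, 0.2]
width: 0.0851
gripper_force: 0.0
```

>>> servo_tool(moves=[{"dp":[-0.006,0.003,0.012],"delta_rot":[0.03,0.07,0.96],"fingers":1},{"dp":[-0.006,0.003,0.012],"delta_rot":[0.03,0.07,0.96],"fingers":1},{"dp":[-0.006,0.003,0.012],"delta_rot":[0.03,0.07,0.96],"fingers":1},{"dp":[-0.006,0.003,0.012],"delta_rot":[0.03,0.07,0.96],"fingers":1},{"dp":[-0.006,0.003,0.012],"delta_rot":[0.03,0.07,0.96],"fingers":1}])

```text
clock: 5.1
position: [0.4352, 0.0307, 0.2319]
ee_rot: [0.143, 0.77, 0.55, 0.29]
contact_force: [0.8, 0.1, -0.4]
width: 0.0854
gripper_force: 0.0
```

```bash
python3 -c "
from h import *;print(readout.get_state()['qpos'].round(2))"; python3 blk.py "[-0.7, 0.229, 2.248, 1.882, 0.717, 2.298]" 45
```

```text
[-0.26 -0.08  2.3   0.71  0.4  -0.52]
[-0.003  0.008  0.011] [0.04 0.06 0.96] [0.45, 0.02, 0.23]
[0.003 0.012 0.01 ] [0.04 0.06 0.96] [0.46, 0.02, 0.22]
[0.011 0.013 0.009] [0.06 0.06 0.95] [0.48, 0.01, 0.22]
[0.019 0.009 0.008] [0.07 0.06 0.95] [0.49, -0.01, 0.22]
[0.025 0.001 0.006] [0.1  0.05 0.94] [0.51, -0.03, 0.22]
[ 0.027 -0.011  0.005] [0.13 0.03 0.94] [0.53, -0.05, 0.23]
[ 0.024 -0.023  0.004] [ 0.15 -0.    0.93] [0.55, -0.08, 0.23]
[ 0.016 -0.034  0.004] [ 0.16 -0.04  0.92] [0.56, -0.11, 0.24]
[ 0.002 -0.042  0.003] [ 0.16 -0.1   0.91] [0.57, -0.15, 0.24]
```

Tracking matches the model, so I'll continue.

>>> servo_tool(moves=[{"dp":[-0.003,0.008,0.011],"delta_rot":[0.04,0.06,0.96],"fingers":1},{"dp":[-0.003,0.008,0.011],"delta_rot":[0.04,0.06,0.96],"fingers":1},{"dp":[-0.003,0.008,0.011],"delta_rot":[0.04,0.06,0.96],"fingers":1},{"dp":[-0.003,0.008,0.011],"delta_rot":[0.04,0.06,0.96],"fingers":1},{"dp":[-0.003,0.008,0.011],"delta_rot":[0.04,0.06,0.96],"fingers":1}])

```text
clock: 5.6
position: [0.4464, 0.0253, 0.2257]
ee_rot: [0.055, 0.876, 0.356, 0.321]
contact_force: [-0.1, 0.2, -0.0]
width: 0.0858
gripper_force: 0.0
```

>>> servo_tool(moves=[{"dp":[0.003,0.012,0.01],"delta_rot":[0.04,0.06,0.96],"fingers":1},{"dp":[0.003,0.012,0.01],"delta_rot":[0.04,0.06,0.96],"fingers":1},{"dp":[0.003,0.012,0.01],"delta_rot":[0.04,0.06,0.96],"fingers":1},{"dp":[0.003,0.012,0.01],"delta_rot":[0.04,0.06,0.96],"fingers":1},{"dp":[0.003,0.012,0.01],"delta_rot":[0.04,0.06,0.96],"fingers":1}])

```text
clock: 6.1
position: [0.4601, 0.0181, 0.2221]
ee_rot: [-0.037, 0.931, 0.142, 0.334]
contact_force: [0.3, 0.4, -0.0]
width: 0.0855
gripper_force: 0.0
```

>>> servo_tool(moves=[{"dp":[0.011,0.013,0.009],"delta_rot":[0.06,0.06,0.95],"fingers":1},{"dp":[0.011,0.013,0.009],"delta_rot":[0.06,0.06,0.95],"fingers":1},{"dp":[0.011,0.013,0.009],"delta_rot":[0.06,0.06,0.95],"fingers":1},{"dp":[0.011,0.013,0.009],"delta_rot":[0.06,0.06,0.95],"fingers":1},{"dp":[0.011,0.013,0.009],"delta_rot":[0.06,0.06,0.95],"fingers":1}])

```text
clock: 6.6
position: [0.4761, 0.0077, 0.2208]
ee_rot: [-0.131, 0.932, -0.077, 0.328]
contact_force: [1.3, -0.3, 1.1]
width: 0.0855
gripper_force: 0.0
```

>>> servo_tool(moves=[{"dp":[0.019,0.009,0.008],"delta_rot":[0.07,0.06,0.95],"fingers":1},{"dp":[0.019,0.009,0.008],"delta_rot":[0.07,0.06,0.95],"fingers":1},{"dp":[0.019,0.009,0.008],"delta_rot":[0.07,0.06,0.95],"fingers":1},{"dp":[0.019,0.009,0.008],"delta_rot":[0.07,0.06,0.95],"fingers":1},{"dp":[0.019,0.009,0.008],"delta_rot":[0.07,0.06,0.95],"fingers":1}])

```text
clock: 7.1
position: [0.4936, -0.0063, 0.2212]
ee_rot: [-0.219, 0.881, -0.29, 0.303]
contact_force: [-0.3, 0.2, 0.1]
width: 0.0855
gripper_force: 0.0
```

>>> servo_tool(moves=[{"dp":[0.025,0.001,0.006],"delta_rot":[0.1,0.05,0.94],"fingers":1},{"dp":[0.025,0.001,0.006],"delta_rot":[0.1,0.05,0.94],"fingers":1},{"dp":[0.025,0.001,0.006],"delta_rot":[0.1,0.05,0.94],"fingers":1},{"dp":[0.025,0.001,0.006],"delta_rot":[0.1,0.05,0.94],"fingers":1},{"dp":[0.025,0.001,0.006],"delta_rot":[0.1,0.05,0.94],"fingers":1}])

```text
clock: 7.6
position: [0.5111, -0.0246, 0.2238]
ee_rot: [-0.302, 0.78, -0.482, 0.261]
contact_force: [-0.5, -0.6, -0.5]
width: 0.0855
gripper_force: 0.0
```

```bash
python3 -c "
from h import *;print(readout.get_state()['qpos'].round(2))"; python3 blk.py "[-0.7, 0.229, 2.248, 1.882, 0.717, 2.298]" 20
```

```text
[-0.5   0.09  2.27  1.35  0.57  1.06]
[ 0.027 -0.011  0.005] [0.13 0.03 0.94] [0.53, -0.05, 0.23]
[ 0.025 -0.023  0.004] [ 0.15 -0.    0.93] [0.55, -0.08, 0.23]
[ 0.016 -0.035  0.003] [ 0.16 -0.05  0.92] [0.56, -0.11, 0.24]
[ 0.002 -0.043  0.002] [ 0.16 -0.1   0.91] [0.57, -0.15, 0.24]
```

>>> servo_tool(moves=[{"dp":[0.027,-0.011,0.005],"delta_rot":[0.13,0.03,0.94],"fingers":1},{"dp":[0.027,-0.011,0.005],"delta_rot":[0.13,0.03,0.94],"fingers":1},{"dp":[0.027,-0.011,0.005],"delta_rot":[0.13,0.03,0.94],"fingers":1},{"dp":[0.027,-0.011,0.005],"delta_rot":[0.13,0.03,0.94],"fingers":1},{"dp":[0.027,-0.011,0.005],"delta_rot":[0.13,0.03,0.94],"fingers":1}])

```text
clock: 8.1
position: [0.5291, -0.0473, 0.2282]
ee_rot: [0.376, -0.634, 0.644, -0.205]
contact_force: [0.6, 0.5, 0.2]
width: 0.0854
gripper_force: 0.0
```

>>> servo_tool(moves=[{"dp":[0.025,-0.023,0.004],"delta_rot":[0.15,0,0.93],"fingers":1},{"dp":[0.025,-0.023,0.004],"delta_rot":[0.15,0,0.93],"fingers":1},{"dp":[0.025,-0.023,0.004],"delta_rot":[0.15,0,0.93],"fingers":1},{"dp":[0.025,-0.023,0.004],"delta_rot":[0.15,0,0.93],"fingers":1},{"dp":[0.025,-0.023,0.004],"delta_rot":[0.15,0,0.93],"fingers":1}])

```text
clock: 8.6
position: [0.5461, -0.0763, 0.2329]
ee_rot: [0.436, -0.454, 0.765, -0.136]
contact_force: [-1.1, 0.7, -0.5]
width: 0.0854
gripper_force: 0.0
```

>>> servo_tool(moves=[{"dp":[0.016,-0.035,0.003],"delta_rot":[0.16,-0.05,0.92],"fingers":1},{"dp":[0.016,-0.035,0.003],"delta_rot":[0.16,-0.05,0.92],"fingers":1},{"dp":[0.016,-0.035,0.003],"delta_rot":[0.16,-0.05,0.92],"fingers":1},{"dp":[0.016,-0.035,0.003],"delta_rot":[0.16,-0.05,0.92],"fingers":1},{"dp":[0.016,-0.035,0.003],"delta_rot":[0.16,-0.05,0.92],"fingers":1}])

```text
clock: 9.1
position: [0.5614, -0.1109, 0.2388]
ee_rot: [0.483, -0.252, 0.837, -0.058]
contact_force: [0.4, 0.1, -0.3]
width: 0.0854
gripper_force: 0.0
```

>>> servo_tool(moves=[{"dp":[0.002,-0.043,0.002],"delta_rot":[0.16,-0.1,0.91],"fingers":1},{"dp":[0.002,-0.043,0.002],"delta_rot":[0.16,-0.1,0.91],"fingers":1},{"dp":[0.002,-0.043,0.002],"delta_rot":[0.16,-0.1,0.91],"fingers":1},{"dp":[0.002,-0.043,0.002],"delta_rot":[0.16,-0.1,0.91],"fingers":1},{"dp":[0.002,-0.043,0.002],"delta_rot":[0.16,-0.1,0.91],"fingers":1}])

```text
clock: 9.6
position: [0.5734, -0.1513, 0.2451]
ee_rot: [0.514, -0.039, 0.857, 0.026]
contact_force: [-0.0, -0.6, -0.6]
width: 0.0856
gripper_force: 0.0
```

```bash
python3 - <<'E'
from h import *
print(readout.get_state()['qpos'].round(2))
im,d,K,M=snap("wrist","w3")
p=cloud(d,K,M); x,y,z=p[...,0],p[...,1],p[...,2]
near=np.hypot(x-.619,y+.149); s=p[(near<.045)&(z>.04)&(z<.125)]
from scipy.optimize import least_squares
for zl,zh in ((.05,.095),(.1,.12)):
    q=s[(s[:,2]>zl)&(s[:,2]<zh)]; r=least_squares(lambda a:np.hypot(q[:,0]-a[0],q[:,1]-a[1])-(.033 if zl<.06 else .031),[.62,-.15],loss="soft_l1",f_scale=.001); print(len(q),r.x,np.abs(r.fun).mean(),q[:,2].max())
for c in ((.52,-.096),(.557,-.209)):
    q=p[(np.hypot(x-c[0],y-c[1])<.035)&(z>.075)]; print("by",len(q),q.min(0).round(3) if len(q) else 0,q.max(0).round(3) if len(q) else 0)
R=Rt(5,40)
for zz in (.16,.094): plan(np.array([.619,-.149,zz])-.052*R[:,2],R)
E
```

```text
[-0.7   0.23  2.24  1.87  0.72  2.31]
7885 [ 0.61516819 -0.14962701] 0.000832960920131444 0.09499986313867594
3402 [ 0.61816817 -0.14939124] 0.0010562073586215107 0.1060458261886712
by 593 [ 0.549 -0.096  0.238] [ 0.555 -0.09   0.246]
by 19632 [ 0.545 -0.226  0.224] [ 0.592 -0.174  0.254]
pos [ 0.5736 -0.1524  0.2448] ROT total [ 0.067  2.081 -0.036] then dp total (new axes) [ 0.1785 -0.0028  0.1869] | world d [ 0.0057 -0.0001 -0.0514]
pos [ 0.5736 -0.1524  0.2448] ROT total [ 0.067  2.081 -0.036] then dp total (new axes) [ 0.4313 -0.0028  0.399 ] | world d [ 5.700e-03 -1.000e-04 -1.174e-01]
```

View pics/w3.png

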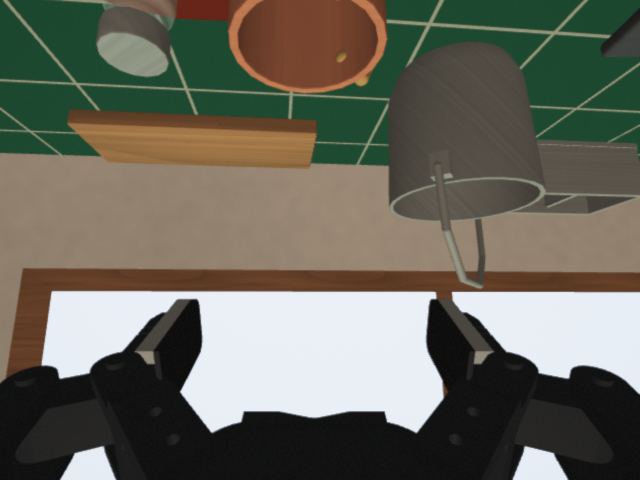

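>>> servo_tool(moves=[{"dp":[0.02,0,0.04],"delta_rot":[0.013,0.416,0],"fingers":1},{"dp":[0.03,0,0.04],"delta_rot":[0.013,0.416,0],"fingers":1},{"dp":[0.04,0,0.03],"delta_rot":[0.013,0.416,0],"fingers":1},{"dp":[0.04,0,0.03],"delta_rot":[0.013,0.416,0],"fingers":1},{"dp":[0.04,0,0.03],"delta_rot":[0.013,0.416,0],"fingers":1}])

```text
clock: 10.15
position: [0.5832, -0.1503, 0.1983]
ee_rot: [0.422, -0.042, 0.906, 0.018]
contact_force: [0.3, 0.4, -0.1]
width: 0.0854
gripper_force: 0.0
```

```bash
python3 - <<'E'
from h import *
R=Rt(5,40)
plan(np.array([.618,-.1493,.094])-.052*R[:,2],R)
E
```

```text
pos [ 0.5832 -0.1503  0.1983] ROT total [ 0.006 -0.013  0.05 ] then dp total (new axes) [ 0.2876 -0.0102  0.2085] | world d [-0.0048 -0.0025 -0.0709]
```

>>> servo_tool(moves=[{"dp":[0.04,-0.002,0.028],"delta_rot":[0,0,0.05],"fingers":1},{"dp":[0.05,-0.002,0.036],"delta_rot":[0,0,0],"fingers":1},{"dp":[0.05,-0.002,0.036],"delta_rot":[0,0,0],"fingers":1},{"dp":[0.05,-0.002,0.036],"delta_rot":[0,0,0],"fingers":1},{"dp":[0.04,-0.002,0.028],"delta_rot":[0,0,0],"fingers":1}])

```text
clock: 10.65
position: [0.5788, -0.1525, 0.1415]
ee_rot: [0.422, -0.04, 0.905, 0.019]
contact_force: [-0.6, -0.7, 0.1]
width: 0.0857
gripper_force: 0.0
```

>>> servo_tool(moves=[{"dp":[0.035,0,0.026],"delta_rot":[0,0,0],"fingers":1},{"dp":[0.022,0,0.018],"delta_rot":[0,0,0],"fingers":1},{"dp":[0,0,0],"delta_rot":[0,0,0],"fingers":1}])

```text
clock: 10.95
position: [0.5781, -0.1526, 0.1269]
ee_rot: [0.422, -0.039, 0.906, 0.02]
contact_force: [-0.5, 0.1, -0.2]
width: 0.0854
gripper_force: 0.0
```

```bash
python3 - <<'E'
from h import *
R=Rt(5,40)
plan(np.array([.618,-.1493,.094])-.052*R[:,2],R); s=readout.get_state(); print(s["contact_force"].round(2),s["qpos"].round(2))
snap("scene","s3")
E
```

```text
pos [ 0.5781 -0.1526  0.1269] ROT total [ 0.017 -0.011 -0.02 ] then dp total (new axes) [-0.0027 -0.0012 -0.0009] | world d [ 0.0002 -0.0002  0.0005]
[-0.54  0.12 -0.2 ] [-0.63  0.4   2.26  1.97  0.58  2.17]
```

```bash
python3 - <<'E'
from h import *
im,d,K,M=load("s3"); cv2.imwrite("pics/s3c.png",cv2.resize(im[190:350,150:330],None,fx=4,fy=3.7)[:592,:,::-1])
E
```

```text
(no output)
```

View pics/s3c.png

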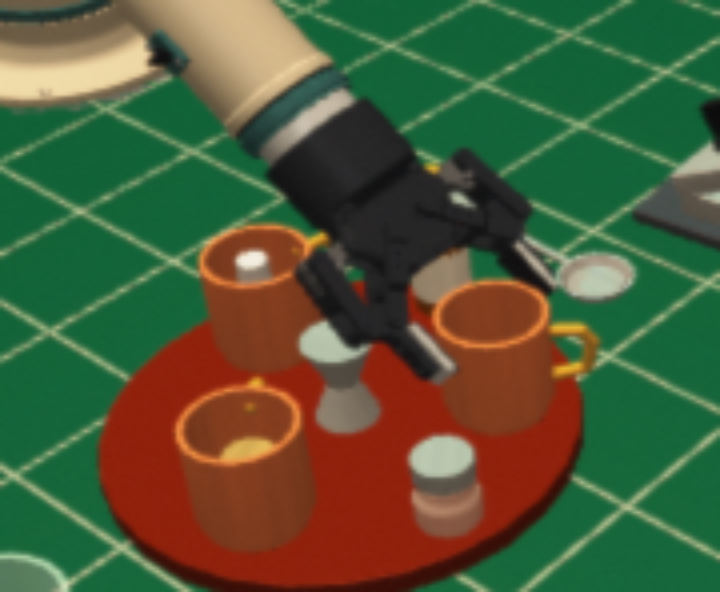

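The fingers straddle the empty mug, with the near tip at about (440,370) in the crop. They clear the jigger and bitters. I'll nudge 5 mm forward, then close.

>>> servo_tool(moves=[{"dp":[-0.015,0,0.02],"delta_rot":[0,0,0],"fingers":1},{"dp":[0,0,0],"delta_rot":[0,0,0],"fingers":0.6},{"dp":[0,0,0],"delta_rot":[0,0,0],"fingers":0.4},{"dp":[0,0,0],"delta_rot":[0,0,0],"fingers":0.4},{"dp":[0,0,0],"delta_rot":[0,0,0],"fingers":0.4}], force=45)

```text
clock: 11.5
position: [0.5835, -0.1534, 0.1284]
ee_rot: [0.424, -0.038, 0.905, 0.019]
contact_force: [0.0, 1.4, 3.5]
width: 0.0636
gripper_force: 48.8
```

>>> servo_tool(moves=[{"dp":[0,0,0],"delta_rot":[0,0,0],"fingers":0.3},{"dp":[0,0,0],"delta_rot":[0,0,0],"fingers":0.3},{"dp":[-0.02,0,-0.016],"delta_rot":[0,0,0],"fingers":0.3},{"dp":[-0.03,0,-0.025],"delta_rot":[0,0,0],"fingers":0.3},{"dp":[-0.03,0,-0.025],"delta_rot":[0,0,0],"fingers":0.3}])

```text
clock: 12.0
position: [0.5822, -0.1541, 0.1472]
ee_rot: [0.421, -0.037, 0.906, 0.018]
contact_force: [-0.4, 0.5, -0.4]
width: 0.0637
gripper_force: 49.7
```

```bash
python3 - <<'E'
from h import *
s=readout.get_state(); print(s["gripper_force"],s["width"],s["contact_force"].round(2))
T=tool(); R=Rt(5,27); plan(np.array([.615,-.149,.225])-.052*R[:,2],R)
im,d,K,M=snap("scene","s4"); p=cloud(d,K,M)
g=T[:3,3]+.057*T[:3,2]; print("g",g)
n=np.hypot(p[...,0]-g[0],p[...,1]-g[1]); q=p[(n<.036)]; print("mug z",np.percentile(q[:,2],[1,50,98]).round(3))
E
```

```text
49.67620937342872 0.06366540446323188 [-0.36  0.48 -0.37]
pos [ 0.5822 -0.1541  0.1472] ROT total [-0.028 -2.298 -0.045] then dp total (new axes) [-0.4218  0.0109 -0.289 ] | world d [-0.0133  0.001   0.1014]
g [ 0.62559092 -0.15039777  0.11042389]
mug z [0.028 0.083 0.128]
```

```bash
cat > mugfit.py <<'E'
from h import *
from scipy.optimize import least_squares
def mugpose(tag):
    """rim fit in tool frame from wrist cloud: returns foot centre, axis"""
    im,d,K,M=snap("wrist",tag); T=tool(); p=cloud(d,K,M); g=cv2.cvtColor(im,cv2.COLOR_RGB2HSV)
    cop=((g[...,0]<16))&(g[...,1]>90)&(d>0)&(d<.30)
    return p[cop],T
E
python3 - <<'E'
from mugfit import *
q,T=mugpose("w4"); print(len(q),q.min(0).round(3),q.max(0).round(3))
up=np.array([0,0,1.])
zt=np.percentile(q[:,2],99.5); r=q[q[:,2]>zt-.006]; f=lambda a:np.hypot(r[:,0]-a[0],r[:,1]-a[1])-.031
s=least_squares(f,r[:,:2].mean(0),loss="soft_l1",f_scale=.001); print("rim",zt,len(r),s.x,np.abs(s.fun).mean())
w=q[(q[:,2]<zt-.015)]; s2=least_squares(lambda a:np.hypot(w[:,0]-a[0],w[:,1]-a[1])-.033,s.x,loss="soft_l1",f_scale=.001); print("wall",len(w),s2.x,np.abs(s2.fun).mean())
c=np.array([*s.x,zt]); print("in tool",(T[:3,:3].T@(c-T[:3,3])).round(4))
E
```

```text
106200 [ 0.517 -0.257 -0.002] [ 0.749 -0.049  0.157]
rim 0.12507849867614237 7360 [ 0.61757871 -0.15182735] 0.0014340354907869586
wall 92369 [ 0.60392519 -0.14330282] 0.020832887828780653
in tool [-0.0045 -0.0005  0.0417]
```

View pics/w4.png

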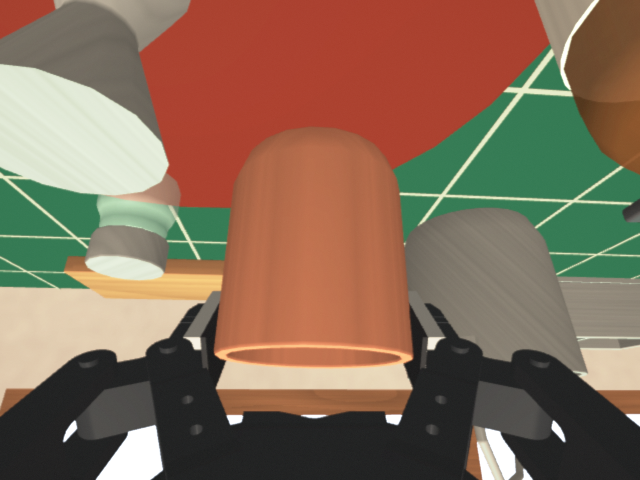

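The mug is held upright between the fingers, with its rim at (315,355), 20 mm above the turntable. Next I lift it and tilt back, then transit.

>>> servo_tool(moves=[{"dp":[-0.07,0,-0.07],"delta_rot":[0,-0.4,0],"fingers":0.3},{"dp":[-0.08,0,-0.065],"delta_rot":[0,-0.4,0],"fingers":0.3},{"dp":[-0.09,0,-0.06],"delta_rot":[0,-0.4,0],"fingers":0.3},{"dp":[-0.09,0,-0.055],"delta_rot":[0,-0.4,0],"fingers":0.3},{"dp":[-0.09,0,-0.05],"delta_rot":[0,-0.4,0],"fingers":0.3}])

```text
clock: 12.6
position: [0.5827, -0.154, 0.2538]
ee_rot: [0.512, -0.036, 0.858, 0.022]
contact_force: [0.0, -0.6, -1.6]
width: 0.0634
gripper_force: 49.8
```

```bash
python3 - <<'E'
from h import *
from kin import *
st=readout.get_state(); q=np.array(st["qpos"]); print(q.round(2),st["gripper_force"],st["width"])
T=tool();R=T[:3,:3]; hd=np.degrees(np.arctan2(R[1,2],R[0,2])); pt=np.degrees(np.arcsin(-R[2,2])); print(hd,pt)
g=T[:3,3]+.052*R[:,2]
for w in ([.43,.2,.22],[.45,.15,.22]):
  print("-");follow(q,[(g,hd,pt),(w,10,28),([.42,.26,.13],12,34),([.42,.26,.092],12,40),([.575,.285,.09],12,40)],n=10)
R2=Rt(10,28); plan(np.array([.43,.2,.22])-.052*R2[:,2],R2)
E
```

```text
[-0.68  0.22  2.22  1.85  0.69  2.36] 49.763209640368586 0.06344254725161382
4.849989764769543 28.289100758048747
-
([0.43, 0.2, 0.22], 10, 28) res 0.0000 step 0.36 q [0.48, 0.01, 2.55, 3.69, 0.55, 1.24] minq5 0.49
([0.42, 0.26, 0.13], 12, 34) res 0.0000 step 0.03 q [0.67, 0.28, 2.57, 3.73, 0.72, 1.37] minq5 0.57
([0.42, 0.26, 0.092], 12, 40) res 0.0000 step 0.01 q [0.63, 0.32, 2.55, 3.7, 0.63, 1.38] minq5 0.63
([0.575, 0.285, 0.09], 12, 40) res 0.0000 step 0.03 q [0.45, 0.41, 2.27, 3.59, 0.43, 1.31] minq5 0.43
-
([0.45, 0.15, 0.22], 10, 28) res 0.0000 step 0.30 q [0.18, -0.02, 2.58, 3.14, 0.5, 1.57] minq5 0.50
([0.42, 0.26, 0.13], 12, 34) res 0.0000 step 0.10 q [0.67, 0.28, 2.57, 3.73, 0.72, 1.37] minq5 0.53
([0.42, 0.26, 0.092], 12, 40) res 0.0000 step 0.01 q [0.63, 0.32, 2.55, 3.7, 0.63, 1.38] minq5 0.63
([0.575, 0.285, 0.09], 12, 40) res 0.0000 step 0.03 q [0.45, 0.41, 2.27, 3.59, 0.43, 1.31] minq5 0.43
pos [ 0.5827 -0.154   0.2538] ROT total [-0.793 -0.05  -0.439] then dp total (new axes) [ 0.3579  1.8758 -0.5733] | world d [-0.1979  0.3461 -0.0094]
```

>>> servo_tool(moves=[{"dp":[-0.03,0.09,-0.029],"delta_rot":[-0.04,0,-0.02],"fingers":0.3},{"dp":[-0.03,0.09,-0.029],"delta_rot":[-0.04,0,-0.02],"fingers":0.3},{"dp":[0,0.09,-0.029],"delta_rot":[-0.04,0,-0.02],"fingers":0.3},{"dp":[0.018,0.09,-0.029],"delta_rot":[-0.04,0,-0.02],"fingers":0.3},{"dp":[0.018,0.09,-0.029],"delta_rot":[-0.04,0,-0.02],"fingers":0.3}])

```text
clock: 13.1
position: [0.5506, -0.0655, 0.2706]
ee_rot: [0.511, -0.045, 0.858, 0.028]
contact_force: [0.3, 0.0, -1.7]
width: 0.0638
gripper_force: 49.8
```

>>> servo_tool(moves=[{"dp":[0.018,0.08,-0.025],"delta_rot":[-0.04,0,-0.02],"fingers":0.3},{"dp":[0.018,0.08,-0.025],"delta_rot":[-0.04,0,-0.02],"fingers":0.3},{"dp":[0.018,0.08,-0.025],"delta_rot":[-0.04,0,-0.02],"fingers":0.3},{"dp":[0.018,0.08,-0.025],"delta_rot":[-0.04,0,-0.02],"fingers":0.3},{"dp":[0.018,0.08,-0.025],"delta_rot":[-0.04,0,-0.02],"fingers":0.3}])

```text
clock: 13.6
position: [0.5108, 0.0103, 0.2666]
ee_rot: [0.511, -0.054, 0.857, 0.034]
contact_force: [0.6, 0.3, -1.0]
width: 0.0637
gripper_force: 49.8
```

```bash
python3 - <<'E'
from h import *
st=readout.get_state(); q=np.array(st["qpos"]); print(q.round(2),st["gripper_force"],st["width"])
R2=Rt(10,28); plan(np.array([.43,.2,.22])-.052*R2[:,2],R2)
E
```

```text
[-0.36  0.03  2.4   2.17  0.53  2.23] 49.82328930971562 0.06372168411928077
pos [0.5108 0.0103 0.2666] ROT total [-0.386 -0.078 -0.247] then dp total (new axes) [ 0.3153  1.0045 -0.3566] | world d [-0.126   0.1818 -0.0222]
```

>>> servo_tool(moves=[{"dp":[0.036,0.07,-0.03],"delta_rot":[-0.035,-0.01,-0.02],"fingers":0.3},{"dp":[0.036,0.07,-0.03],"delta_rot":[-0.035,-0.01,-0.02],"fingers":0.3},{"dp":[0.036,0.07,-0.03],"delta_rot":[-0.035,-0.01,-0.02],"fingers":0.3},{"dp":[0.036,0.07,-0.03],"delta_rot":[-0.035,-0.01,-0.02],"fingers":0.3},{"dp":[0.036,0.07,-0.03],"delta_rot":[-0.035,-0.01,-0.02],"fingers":0.3}])

```text
clock: 14.1
position: [0.4581, 0.0734, 0.2493]
ee_rot: [0.512, -0.063, 0.856, 0.039]
contact_force: [0.7, -0.3, -0.9]
width: 0.0635
gripper_force: 49.8
```

>>> servo_tool(moves=[{"dp":[0.02,0.08,-0.03],"delta_rot":[-0.035,0,-0.02],"fingers":0.3},{"dp":[0.02,0.08,-0.03],"delta_rot":[-0.035,0,-0.02],"fingers":0.3},{"dp":[0.02,0.08,-0.03],"delta_rot":[-0.035,0,-0.02],"fingers":0.3},{"dp":[0.02,0.08,-0.03],"delta_rot":[-0.035,0,-0.02],"fingers":0.3},{"dp":[0.02,0.08,-0.03],"delta_rot":[-0.035,0,-0.02],"fingers":0.3}])

```text
clock: 14.6
position: [0.41, 0.1465, 0.246]
ee_rot: [0.512, -0.071, 0.855, 0.044]
contact_force: [-0.2, -0.8, -1.2]
width: 0.0638
gripper_force: 49.8
```

```bash
python3 - <<'E'
from h import *
st=readout.get_state(); q=np.array(st["qpos"]); print(q.round(2),st["gripper_force"],st["width"])
# foot in tool from w4 measurement (R then from ee_rot [.421,-.037,.906,.018])
R0=Ro.from_quat([-.037,.906,.018,.421]).as_matrix(); p0=np.array([.5822,-.1541,.1472])
foot=R0.T@(np.array([.6176,-.1518,.050])-p0); pt=np.degrees(np.arcsin(-R0[2,2])); up=R0.T@[0,0,1.]; print("foot",foot,"pitch",pt,"up",up)
np.savez("grip.npz",foot=foot,up=up,pt=pt)
R=Rt(12,pt); plan(np.array([.425,.262,.045])-R@foot,R)
E
```

```text
[ 0.2  -0.02  2.57  3.2   0.48  1.53] 49.84503691623104 0.06376308826701207
foot [ 0.0514249  -0.00076048  0.08978414] pitch 40.14980488498007 up [-0.7643598   0.00146234 -0.6447883 ]
pos [0.41   0.1465 0.246 ] ROT total [-0.324  2.089 -0.254] then dp total (new axes) [0.3867 0.553  0.3469] | world d [-0.0199  0.1088 -0.1039]
```

>>> servo_tool(moves=[{"dp":[0.02,0.07,0.03],"delta_rot":[-0.04,0.26,-0.03],"fingers":0.3},{"dp":[0.03,0.07,0.04],"delta_rot":[-0.04,0.26,-0.03],"fingers":0.3},{"dp":[0.04,0.07,0.045],"delta_rot":[-0.04,0.26,-0.03],"fingers":0.3},{"dp":[0.05,0.07,0.045],"delta_rot":[-0.04,0.26,-0.03],"fingers":0.3},{"dp":[0.05,0.07,0.045],"delta_rot":[-0.04,0.26,-0.03],"fingers":0.3}])

```text
clock: 15.1
position: [0.4129, 0.2184, 0.1923]
ee_rot: [0.455, -0.086, 0.885, 0.045]
contact_force: [-0.0, -0.2, -1.2]
width: 0.0637
gripper_force: 49.8
```

>>> servo_tool(moves=[{"dp":[0.05,0.07,0.045],"delta_rot":[-0.04,0.26,-0.03],"fingers":0.3},{"dp":[0.05,0.07,0.045],"delta_rot":[-0.04,0.26,-0.03],"fingers":0.3},{"dp":[0.05,0.06,0.045],"delta_rot":[-0.04,0.26,-0.03],"fingers":0.3},{"dp":[0,0,0],"delta_rot":[0,0,0],"fingers":0.3}])

```text
clock: 15.5
position: [0.4084, 0.2587, 0.1514]
ee_rot: [0.419, -0.095, 0.902, 0.044]
contact_force: [-0.6, 0.4, -1.1]
width: 0.0635
gripper_force: 49.8
```

```bash
python3 - <<'E'
from mugfit import *
st=readout.get_state(); print(st["qpos"].round(2),st["gripper_force"],st["width"])
G=np.load("grip.npz"); T=tool(); ft=T[:3,:3]@G["foot"]+T[:3,3]; print("foot now",ft,"up",T[:3,:3]@G["up"])
q,T=mugpose("w5"); rimc=ft+.075*(T[:3,:3]@G["up"]); q=q[np.hypot(q[:,0]-rimc[0],q[:,1]-rimc[1])<.05]
r=q[q[:,2]>rimc[2]-.007]; s=least_squares(lambda a:np.hypot(r[:,0]-a[0],r[:,1]-a[1])-.031,rimc[:2],loss="soft_l1",f_scale=.001); print("rim exp",rimc,"fit",s.x,len(r),q[:,2].max())
R=Rt(12,float(G["pt"]))
for t in ([.575,.285,.024],[.575,.285,.013]): plan(np.array(t)-R@G["foot"],R)
E
```

```text
[0.59 0.25 2.46 3.8  0.49 1.23] 49.781589615595294 0.06353047180295289
foot now [0.443184   0.26540808 0.05415201] up [8.24076803e-04 1.14217277e-03 9.99999008e-01]
rim exp [0.4431219  0.26547138 0.12915196] fit [0.44252652 0.26525187] 6669 0.1438622451392849
pos [0.4086 0.2581 0.1521] ROT total [ 0.003  0.006 -0.003] then dp total (new axes) [-0.3106 -0.0376  0.6075] | world d [ 0.1316  0.0203 -0.0309]
pos [0.4086 0.2581 0.1521] ROT total [ 0.003  0.006 -0.003] then dp total (new axes) [-0.2685 -0.0376  0.643 ] | world d [ 0.1316  0.0203 -0.0419]
```

>>> servo_tool(moves=[{"dp":[0.05,0,0.045],"delta_rot":[0,0,0],"fingers":0.3},{"dp":[0.057,0,0.045],"delta_rot":[0,0,0],"fingers":0.3},{"dp":[-0.055,-0.005,0.07],"delta_rot":[0,0,0],"fingers":0.3},{"dp":[-0.065,-0.005,0.08],"delta_rot":[0,0,0],"fingers":0.3},{"dp":[-0.065,-0.005,0.08],"delta_rot":[0,0,0],"fingers":0.3}])

```text
clock: 16.05
position: [0.4677, 0.2663, 0.1237]
ee_rot: [0.42, -0.094, 0.902, 0.044]
contact_force: [-0.2, 0.2, -0.9]
width: 0.0637
gripper_force: 49.9
```

>>> servo_tool(moves=[{"dp":[-0.065,-0.006,0.08],"delta_rot":[0,0,0],"fingers":0.3},{"dp":[-0.065,-0.006,0.08],"delta_rot":[0,0,0],"fingers":0.3},{"dp":[-0.055,-0.006,0.068],"delta_rot":[0,0,0],"fingers":0.3},{"dp":[-0.04,-0.004,0.05],"delta_rot":[0,0,0],"fingers":0.3},{"dp":[0,0,0],"delta_rot":[0,0,0],"fingers":0.3}])

```text
clock: 16.55
position: [0.54, 0.2772, 0.1229]
ee_rot: [0.421, -0.093, 0.901, 0.044]
contact_force: [0.3, 0.1, -1.1]
width: 0.0637
gripper_force: 49.7
```

```bash
python3 - <<'E'
from mugfit import *
st=readout.get_state(); print(st["qpos"].round(2),st["gripper_force"],st["contact_force"].round(2))
G=np.load("grip.npz"); T=tool(); ft=T[:3,:3]@G["foot"]+T[:3,3]; print("foot now",ft,"up",T[:3,:3]@G["up"])
im,d,K,M=snap("wrist","w6"); p=cloud(d,K,M); x,y,z=p[...,0],p[...,1],p[...,2]
# white disc still visible?
g=cv2.cvtColor(im,cv2.COLOR_RGB2HSV); m=(g[...,1]<60)&(g[...,2]>140)&(abs(z-.012)<.006)&(np.hypot(x-.575,y-.285)<.06); print("disc px",m.sum(),p[m].min(0) if m.any() else 0,p[m].max(0) if m.any() else 0)
q=p[m][:,:2]
if len(q)>50:
    h=cv2.convexHull(q.astype(np.float32))[:,0]; c=h.mean(0)
    for r0 in (.036,.042): 
        print("circ",least_squares(lambda a:np.maximum(np.hypot(q[:,0]-a[0],q[:,1]-a[1])-r0,0)*10,c).x)
    print(h.round(4).tolist()[::max(1,len(h)//12)])
# spout mouth points
q=p[(np.hypot(x-.575,y-.285)<.03)&(z>.15)&(z<.18)]; print("mouth",len(q),q.mean(0) if len(q) else 0,(q.min(0)+q.max(0))/2 if len(q) else 0)
R=Rt(12,float(G["pt"])); plan(np.array([.575,.285,.012])-R@G["foot"],R)
E
```

```text
[0.45 0.41 2.26 3.59 0.43 1.31] 49.72650362746208 [ 0.26  0.08 -1.15]
foot now [0.57527317 0.28396083 0.0258975 ] up [-4.56789340e-03 -5.04503599e-04  9.99989440e-01]
disc px 11925 [0.53377668 0.24408202 0.01038965] [0.60363499 0.32910279 0.01366735]
circ [0.57144922 0.28522296]
circ [0.57624031 0.28630357]
[[0.603600025177002, 0.2531000077724457], [0.5813000202178955, 0.32899999618530273], [0.564300000667572, 0.32670000195503235], [0.5565999746322632, 0.3230000138282776], [0.5497000217437744, 0.31839999556541443], [0.5414000153541565, 0.30970001220703125], [0.5360999703407288, 0.29829999804496765], [0.5338000059127808, 0.2833999991416931], [0.5408999919891357, 0.262800008058548], [0.5503000020980835, 0.25279998779296875], [0.5720999836921692, 0.2443999946117401], [0.5878000259399414, 0.24529999494552612], [0.5968999862670898, 0.24879999458789825]]
mouth 0 0 0
pos [0.5384 0.277  0.1221] ROT total [-0.008  0.018 -0.017] then dp total (new axes) [0.0429 0.0048 0.0491] | world d [ 0.0017  0.0014 -0.0129]
```

View pics/w6.png

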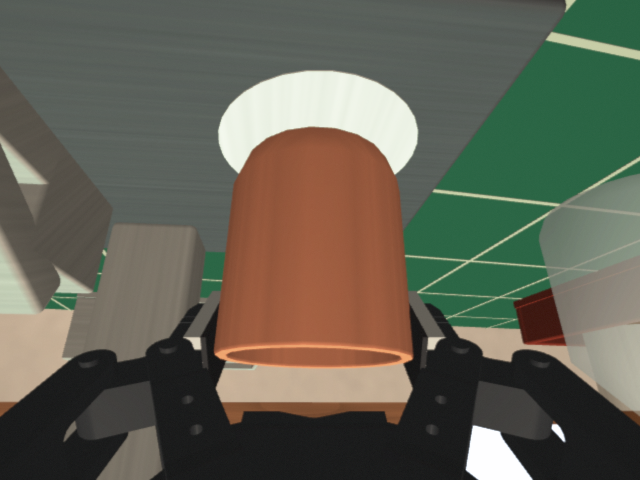

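The view shows the mug just above the white bay disc. The disc's centre is at (0.576,0.287) from its extents, so I'll lower with a small correction.

>>> servo_tool(moves=[{"dp":[0.005,0.006,0.018],"delta_rot":[0,0,0],"fingers":0.3},{"dp":[0.014,0.006,0.016],"delta_rot":[0,0,0],"fingers":0.3},{"dp":[0.012,0,0.012],"delta_rot":[0,0,0],"fingers":0.3},{"dp":[0.01,0,0.008],"delta_rot":[0,0,0],"fingers":0.3},{"dp":[0,0,0],"delta_rot":[0,0,0],"fingers":0.3}])

```text
clock: 17.1
position: [0.5412, 0.2813, 0.1102]
ee_rot: [0.422, -0.095, 0.9, 0.045]
contact_force: [-2.5, 0.9, 7.2]
width: 0.0638
gripper_force: 50.3
```

```bash
python3 - <<'E'
from h import *
st=readout.get_state(); print(st["gripper_force"],st["contact_force"].round(2))
G=np.load("grip.npz"); T=tool(); print("foot now",T[:3,:3]@G["foot"]+T[:3,3],"up",T[:3,:3]@G["up"])
E
```

```text
50.34314548509428 [-2.46  0.9   7.17]
foot now [0.57674307 0.2880545  0.01323935] up [-7.19584660e-03  7.91252989e-05  9.99974106e-01]
```

>>> servo_tool(moves=[{"dp":[0,0,0],"delta_rot":[0,0,0],"fingers":0.85},{"dp":[0,0,0],"delta_rot":[0,0,0],"fingers":1},{"dp":[0,0,0],"delta_rot":[0,0,0],"fingers":1},{"dp":[0,0,0],"delta_rot":[0,0,0],"fingers":1},{"dp":[0,0,0],"delta_rot":[0,0,0],"fingers":1}])

```text
clock: 17.6
position: [0.5405, 0.2805, 0.1082]
ee_rot: [0.419, -0.094, 0.902, 0.044]
contact_force: [-0.5, 0.0, 0.1]
width: 0.0856
gripper_force: 0.0
```

>>> servo_tool(moves=[{"dp":[0.015,0,-0.06],"delta_rot":[0,0,0],"fingers":1},{"dp":[0.03,0,-0.1],"delta_rot":[0,0,0],"fingers":1},{"dp":[0.03,0,-0.1],"delta_rot":[0,0,0],"fingers":1},{"dp":[0.05,0,-0.12],"delta_rot":[0,0,0],"fingers":1},{"dp":[0.05,0,-0.12],"delta_rot":[0,0,0],"fingers":1}])

```text
clock: 18.1
position: [0.4421, 0.2594, 0.1464]
ee_rot: [0.419, -0.094, 0.902, 0.044]
contact_force: [0.5, 0.1, -0.8]
width: 0.086
gripper_force: 0.0
```

>>> servo_tool(moves=[{"dp":[0.0,0,-0.12],"delta_rot":[0,0,0],"fingers":1},{"dp":[0.0,0,-0.12],"delta_rot":[0,0,0],"fingers":1},{"dp":[0,0,0],"delta_rot":[0,0,0],"fingers":1}])

```text
clock: 18.4
position: [0.4052, 0.2517, 0.1783]
ee_rot: [0.42, -0.094, 0.901, 0.045]
contact_force: [0.6, 0.0, -0.5]
width: 0.0855
gripper_force: 0.0
```

```bash
cat > chk.py <<'E'
from mugfit import *
import sys
st=readout.get_state(); print(st["qpos"].round(2),st["contact_force"].round(2),st["position"].round(3),st["clock"])
im,d,K,M=snap("wrist",sys.argv[1]); p=cloud(d,K,M); x,y,z=p[...,0],p[...,1],p[...,2]
g=cv2.cvtColor(im,cv2.COLOR_RGB2HSV); cop=(g[...,0]<16)&(g[...,1]>90)&(np.hypot(x-.576,y-.287)<.06)&(z>.01)&(z<.13)
q=p[cop]; print("mug pts",len(q),q[:,2].max() if len(q) else 0)
for lo,hi,rr in ((.03,.05,.033),(.05,.075,.033),(.08,.095,.031)):
    w=q[(q[:,2]>lo)&(q[:,2]<hi)]
    if len(w)>50: s=least_squares(lambda a:np.hypot(w[:,0]-a[0],w[:,1]-a[1])-rr,[.576,.287],loss="soft_l1",f_scale=.001); print(lo,hi,s.x,np.abs(s.fun).mean())
w=p[(g[...,1]<60)&(g[...,2]>140)&(abs(z-.012)<.005)&(np.hypot(x-.575,y-.285)<.06)]; print("disc ext",len(w),w.min(0).round(4),w.max(0).round(4))
E
python3 chk.py w7
```

```text
[0.58 0.16 2.44 3.92 0.4  1.08] [ 0.6   0.04 -0.52] [0.405 0.252 0.178] 18.4
mug pts 8951 0.08696989207683521
0.03 0.05 [0.57721009 0.28950145] 0.00040682800507312945
0.05 0.075 [0.57696217 0.28942863] 0.000953460011924992
0.08 0.095 [0.57487981 0.2889709 ] 0.0007591991968375435
disc ext 1781 [0.5341 0.2441 0.0102] [0.6111 0.3296 0.0169]
```

The mug stands about 3 mm from the bay centre. Next I'll measure the knob's grip bar from the saved wrist views and plan the wrist un-flip.

```bash
python3 - <<'E'
from h import *
from kin import *
yaw=np.radians(5.5); t=np.radians(28); ex=np.array([np.cos(yaw),np.sin(yaw),0]); ey=np.array([-np.sin(yaw),np.cos(yaw),0])
n=-np.sin(t)*ex+np.cos(t)*np.array([0,0,1]); sl=np.cos(t)*ex+np.sin(t)*np.array([0,0,1])
bay=np.array([.5763,.2866,0])
for tag in ("w1","w2","w7"):
    im,d,K,M=load(tag); p=cloud(d,K,M); g=cv2.cvtColor(im,cv2.COLOR_RGB2HSV); x,y,z=p[...,0],p[...,1],p[...,2]
    reg=(np.hypot(x-.57,y-.137)<.06)&(z>.03)&(z<.13)
    pan=p[reg&(g[...,2]>130)&(g[...,1]<70)]; pan=pan[abs((pan-np.median(pan,0))@n)<.006]
    if len(pan)<50: print(tag,"none"); continue
    c0=pan.mean(0); v=np.linalg.svd(pan-c0)[2][2]; v*=np.sign(v[2]); h0=np.median(pan@n)
    b=p[reg&(g[...,2]<70)]; h=b@n-h0
    top=b[(h>.031)&(h<.04)]; a=top@sl; e=top@ey
    C=(np.percentile(a,1)+np.percentile(a,99))/2*sl+(np.percentile(e,1)+np.percentile(e,99))/2*ey
    G=C+n*(h0+.024)
    print(tag,"normal",v.round(3),"yaw",np.degrees(np.arctan2(-v[1],-v[0])).round(1),"top",len(top),"len",np.ptp(np.percentile(a,[1,99])).round(4),"wid",np.ptp(np.percentile(e,[1,99])).round(4),"G",G.round(4),"crusher rel bay",((G-bay)@ex).round(4),((G-bay)@ey).round(4),"h",np.percentile(h,[50,99]).round(4))
    dk=b[(h>.004)&(h<.013)]; a=dk@sl; e=dk@ey; print("   disc",len(dk),np.percentile(a,[1,99]).round(4),np.percentile(e,[1,99]).round(4),"G a,e",(G@sl).round(4),(G@ey).round(4))
k=np.array([.566,.137,.088])
R=Rt(5.5,62)
for rr in (0,):
  for s in ik(k-.054*R[:,2],R,12): print("ik",s.round(2).tolist())
  for s in ik(k-.054*R[:,2]-.1*R[:,2],R,12): print("ik back",s.round(2).tolist())
  for s in ik(k-.054*R[:,2],R@Ro.from_euler("z",1.25).as_matrix(),12): print("ik twist",s.round(2).tolist())
  for s in ik(k-.054*R[:,2],R@Ro.from_euler("z",np.pi).as_matrix(),12): print("ik flip",s.round(2).tolist())
  for s in ik(k-.054*R[:,2],R@Ro.from_euler("z",np.pi+1.25).as_matrix(),12): print("ik flip twist",s.round(2).tolist())
E
```

```text
w1 normal [-0.467 -0.049  0.883] yaw 6.0 top 325 len 0.0416 wid 0.0114 G [0.5698 0.1352 0.0816] crusher rel bay -0.0209 -0.1501 h [0.0101 0.0361]
   disc 479 [0.5302 0.5697] [0.0599 0.1011] G a,e 0.5506 0.08
w2 normal [-0.469 -0.051  0.882] yaw 6.2 top 637 len 0.0408 wid 0.0116 G [0.5698 0.1342 0.0817] crusher rel bay -0.0211 -0.151 h [0.0105 0.0362]
   disc 993 [0.5304 0.5688] [0.0591 0.0992] G a,e 0.5505 0.079
w7 normal [-0.469 -0.049  0.882] yaw 5.9 top 1005 len 0.0415 wid 0.011 G [0.5697 0.1354 0.0816] crusher rel bay -0.021 -0.1498 h [0.0184 0.0358]
   disc 1433 [0.53   0.5701] [0.0618 0.1009] G a,e 0.5505 0.0802
ik [0.13, 0.28, 2.11, -0.06, 0.26, -1.49]
ik back [0.13, 0.08, 2.07, -0.03, 0.5, -1.51]
ik twist [0.13, 0.28, 2.11, -0.06, 0.26, -0.24]
ik flip [0.13, 0.28, 2.11, -0.06, 0.26, 1.65]
```

```bash
python3 - <<'E'
from h import *
from kin import *
q=np.array(readout.get_state()["qpos"]); 
R=Rt(6,62)
for tc in ([.40,.13,.27],[.36,.16,.28]):
    s=[x for x in ik(np.array(tc),R,16) if x[3]<1 and x[5]<0]; print([x.round(3).tolist() for x in s])
    if not s: continue
    for t in np.linspace(0,1,11):
        p,A=fk(q+(s[0]-q)*t,P0,(1,1)); A=A*OFF; print(p.round(3),"tip",(p+A.apply([0,0,.073])).round(3),"cam",(p+A.apply([.08,0,-.06])).round(3))
E
```

```text
[[0.17, -0.121, 2.132, -0.051, 0.643, -1.472]]
[0.407 0.252 0.178] tip [0.461 0.264 0.131] cam [0.311 0.232 0.155]
[0.432 0.286 0.223] tip [0.49  0.308 0.184] cam [0.363 0.22  0.196]
[0.441 0.321 0.263] tip [0.498 0.353 0.231] cam [0.41  0.226 0.252]
[0.435 0.351 0.293] tip [0.488 0.392 0.264] cam [0.44  0.254 0.314]
[0.419 0.372 0.308] tip [0.465 0.42  0.279] cam [0.441 0.295 0.368]
[0.398 0.378 0.308] tip [0.437 0.43  0.275] cam [0.415 0.338 0.398]
[0.379 0.366 0.296] tip [0.412 0.417 0.255] cam [0.371 0.364 0.395]
[0.368 0.333 0.277] tip [0.397 0.379 0.228] cam [0.325 0.357 0.364]
[0.368 0.281 0.26 ] tip [0.395 0.316 0.203] cam [0.293 0.311 0.32 ]
[0.38  0.211 0.255] tip [0.409 0.232 0.192] cam [0.286 0.227 0.286]
[0.4  0.13 0.27] tip [0.434 0.134 0.206] cam [0.302 0.12  0.285]
[[0.314, -0.17, 2.141, -0.153, 0.697, -1.268]]
[0.407 0.252 0.178] tip [0.461 0.264 0.131] cam [0.311 0.232 0.155]
[0.428 0.293 0.227] tip [0.486 0.316 0.189] cam [0.359 0.226 0.198]
[0.429 0.335 0.271] tip [0.486 0.37  0.239] cam [0.401 0.24  0.256]
[0.414 0.373 0.302] tip [0.464 0.417 0.275] cam [0.423 0.275 0.32 ]
[0.386 0.399 0.318] tip [0.429 0.451 0.291] cam [0.415 0.321 0.374]
[0.354 0.408 0.317] tip [0.388 0.464 0.285] cam [0.378 0.366 0.404]
[0.327 0.397 0.302] tip [0.353 0.452 0.262] cam [0.325 0.391 0.402]
[0.312 0.363 0.281] tip [0.334 0.412 0.231] cam [0.273 0.383 0.371]
[0.313 0.309 0.263] tip [0.335 0.346 0.204] cam [0.241 0.335 0.327]
[0.33  0.239 0.26 ] tip [0.356 0.26  0.195] cam [0.237 0.253 0.294]
[0.36 0.16 0.28] tip [0.394 0.164 0.216] cam [0.262 0.15  0.295]
```

```bash
python3 - <<'E'
from h import *
from kin import *
q=np.array(readout.get_state()["qpos"]); W=q.copy(); W[0]=.35; W[1]=-.12
F=np.array([0.17, -0.121, 2.132, -0.051, 0.643, -1.472])
def pr(a,b,n):
    for t in np.linspace(0,1,n):
        p,A=fk(a+(b-a)*t,P0,(1,1)); A=A*OFF; print(p.round(3),"tip",(p+A.apply([0,0,.073])).round(3),"cam",(p+A.apply([.08,0,-.06])).round(3))
pr(q,W,3); print(); pr(W,F,9)
print("to W");
for r in rows(q,W,8)[::2]: print(r)
print("to F"); r=rows(W,F,70)
for i in range(0,70,5): print(np.mean([x[0] for x in r[i:i+5]],0).round(3),np.mean([x[1] for x in r[i:i+5]],0).round(2),r[i+4][2])
E
```

```text
[0.407 0.252 0.178] tip [0.461 0.264 0.131] cam [0.311 0.232 0.155]
[0.423 0.2   0.246] tip [0.484 0.208 0.207] cam [0.33  0.192 0.211]
[0.424 0.143 0.312] tip [0.49  0.146 0.282] cam [0.336 0.148 0.264]

[0.424 0.143 0.312] tip [0.49  0.146 0.282] cam [0.336 0.148 0.264]
[0.447 0.19  0.361] tip [0.516 0.204 0.341] cam [0.382 0.131 0.314]
[0.449 0.244 0.393] tip [0.515 0.272 0.377] cam [0.422 0.148 0.384]
[0.434 0.293 0.398] tip [0.492 0.334 0.382] cam [0.434 0.205 0.446]
[0.41  0.322 0.379] tip [0.458 0.371 0.354] cam [0.409 0.277 0.468]
[0.386 0.322 0.341] tip [0.426 0.37  0.304] cam [0.359 0.327 0.437]
[0.373 0.286 0.299] tip [0.407 0.326 0.248] cam [0.31  0.318 0.369]
[0.378 0.218 0.27 ] tip [0.409 0.243 0.209] cam [0.287 0.241 0.304]
[0.4  0.13 0.27] tip [0.434 0.134 0.206] cam [0.302 0.12  0.285]
to W
([-0.075, -0.067, -0.045], [0.14, -0.34, 0.28], [0.41, 0.24, 0.2])
([-0.075, -0.067, -0.045], [0.15, -0.34, 0.26], [0.42, 0.21, 0.23])
([-0.074, -0.065, -0.045], [0.16, -0.35, 0.25], [0.42, 0.19, 0.26])
([-0.074, -0.064, -0.046], [0.17, -0.36, 0.23], [0.43, 0.16, 0.3])
to F
[-0.03
[... 155 characters left out ...]
.87] [0.45, 0.23, 0.39]
[-0.032 -0.002  0.005] [-0.03 -0.23 -0.87] [0.45, 0.26, 0.4]
[-0.028 -0.006  0.005] [ 0.   -0.23 -0.87] [0.44, 0.29, 0.4]
[-0.025 -0.007  0.004] [ 0.03 -0.23 -0.87] [0.42, 0.31, 0.39]
[-0.023 -0.007  0.002] [ 0.06 -0.23 -0.87] [0.41, 0.32, 0.38]
[-0.024 -0.007  0.001] [ 0.09 -0.22 -0.86] [0.4, 0.33, 0.36]
[-0.026 -0.009 -0.001] [ 0.12 -0.22 -0.86] [0.38, 0.32, 0.33]
[-0.03  -0.013 -0.002] [ 0.16 -0.22 -0.85] [0.38, 0.3, 0.31]
[-0.032 -0.019 -0.003] [ 0.21 -0.2  -0.84] [0.37, 0.27, 0.29]
[-0.033 -0.028 -0.004] [ 0.25 -0.17 -0.83] [0.38, 0.23, 0.27]
[-0.03  -0.039 -0.005] [ 0.3  -0.13 -0.81] [0.39, 0.18, 0.27]
[-0.023 -0.049 -0.005] [ 0.34 -0.08 -0.8 ] [0.4, 0.13, 0.27]
```

>>> servo_tool(moves=[{"dp":[-0.075,-0.067,-0.045],"delta_rot":[0.14,-0.34,0.28],"fingers":0.3},{"dp":[-0.075,-0.067,-0.045],"delta_rot":[0.14,-0.34,0.27],"fingers":0.3},{"dp":[-0.075,-0.067,-0.045],"delta_rot":[0.15,-0.34,0.26],"fingers":0.2},{"dp":[-0.075,-0.066,-0.045],"delta_rot":[0.15,-0.35,0.26],"fingers":0.2},{"dp":[-0.074,-0.065,-0.045],"delta_rot":[0.16,-0.35,0.25],"fingers":0.2}])

```text
clock: 18.95
position: [0.4268, 0.1853, 0.2621]
ee_rot: [0.495, -0.014, 0.868, 0.046]
contact_force: [0.4, -0.5, 0.1]
width: 0.017
gripper_force: 0.0
```

>>> servo_tool(moves=[{"dp":[-0.074,-0.065,-0.046],"delta_rot":[0.16,-0.35,0.24],"fingers":0.2},{"dp":[-0.074,-0.064,-0.046],"delta_rot":[0.17,-0.36,0.23],"fingers":0.2},{"dp":[-0.074,-0.064,-0.046],"delta_rot":[0.17,-0.36,0.23],"fingers":0.2},{"dp":[0,0,0],"delta_rot":[0,0,0],"fingers":0.2}])

```text
clock: 19.35
position: [0.4255, 0.1424, 0.3121]
ee_rot: [0.54, 0.031, 0.84, 0.042]
contact_force: [0.3, 0.5, -0.1]
width: 0.0166
gripper_force: 0.0
```

```bash
python3 -c "
from h import *;print(readout.get_state()['qpos'].round(2))"; python3 blk.py "[0.17, -0.121, 2.132, -0.051, 0.643, -1.472]" 65
```

```text
[ 0.35 -0.12  2.43  3.91  0.4   1.09]
[-0.038  0.024  0.005] [-0.16 -0.21 -0.93] [0.44, 0.17, 0.34]
[-0.04   0.012  0.006] [-0.11 -0.23 -0.93] [0.45, 0.2, 0.37]
[-0.038  0.003  0.006] [-0.07 -0.25 -0.94] [0.45, 0.24, 0.39]
[-0.034 -0.004  0.005] [-0.02 -0.25 -0.94] [0.45, 0.27, 0.4]
[-0.029 -0.007  0.005] [ 0.01 -0.25 -0.94] [0.43, 0.3, 0.4]
[-0.026 -0.008  0.003] [ 0.05 -0.24 -0.94] [0.42, 0.32, 0.39]
[-0.025 -0.008  0.002] [ 0.08 -0.24 -0.93] [0.4, 0.33, 0.37]
[-0.027 -0.009  0.   ] [ 0.12 -0.24 -0.93] [0.39, 0.32, 0.34]
[-0.031 -0.012 -0.002] [ 0.16 -0.23 -0.92] [0.38, 0.31, 0.32]
[-0.034 -0.018 -0.003] [ 0.21 -0.22 -0.91] [0.37, 0.28, 0.29]
[-0.035 -0.028 -0.005] [ 0.26 -0.19 -0.89] [0.38, 0.24, 0.27]
[-0.032 -0.04  -0.005] [ 0.32 -0.15 -0.88] [0.38, 0.19, 0.27]
[-0.024 -0.052 -0.006] [ 0.36 -0.08 -0.86] [0.4, 0.13, 0.27]
```

>>> servo_tool(moves=[{"dp":[-0.038,0.024,0.005],"delta_rot":[-0.16,-0.21,-0.93],"fingers":0.2},{"dp":[-0.038,0.024,0.005],"delta_rot":[-0.16,-0.21,-0.93],"fingers":0.2},{"dp":[-0.038,0.024,0.005],"delta_rot":[-0.16,-0.21,-0.93],"fingers":0.2},{"dp":[-0.038,0.024,0.005],"delta_rot":[-0.16,-0.21,-0.93],"fingers":0.2},{"dp":[-0.038,0.024,0.005],"delta_rot":[-0.16,-0.21,-0.93],"fingers":0.2}])

```text
clock: 19.85
position: [0.4417, 0.1713, 0.3413]
ee_rot: [0.577, -0.186, 0.794, -0.052]
contact_force: [0.7, -0.5, -1.1]
width: 0.0172
gripper_force: 0.0
```

>>> servo_tool(moves=[{"dp":[-0.04,0.012,0.006],"delta_rot":[-0.11,-0.23,-0.93],"fingers":0.2},{"dp":[-0.04,0.012,0.006],"delta_rot":[-0.11,-0.23,-0.93],"fingers":0.2},{"dp":[-0.04,0.012,0.006],"delta_rot":[-0.11,-0.23,-0.93],"fingers":0.2},{"dp":[-0.04,0.012,0.006],"delta_rot":[-0.11,-0.23,-0.93],"fingers":0.2},{"dp":[-0.04,0.012,0.006],"delta_rot":[-0.11,-0.23,-0.93],"fingers":0.2}])

```text
clock: 20.35
position: [0.4507, 0.2026, 0.3675]
ee_rot: [0.588, -0.382, 0.697, -0.151]
contact_force: [0.0, 0.8, -0.3]
width: 0.017
gripper_force: 0.0
```

>>> servo_tool(moves=[{"dp":[-0.038,0.003,0.006],"delta_rot":[-0.07,-0.25,-0.94],"fingers":0.2},{"dp":[-0.038,0.003,0.006],"delta_rot":[-0.07,-0.25,-0.94],"fingers":0.2},{"dp":[-0.038,0.003,0.006],"delta_rot":[-0.07,-0.25,-0.94],"fingers":0.2},{"dp":[-0.038,0.003,0.006],"delta_rot":[-0.07,-0.25,-0.94],"fingers":0.2},{"dp":[-0.038,0.003,0.006],"delta_rot":[-0.07,-0.25,-0.94],"fingers":0.2}])

```text
clock: 20.85
position: [0.4515, 0.2362, 0.3856]
ee_rot: [0.572, -0.552, 0.554, -0.247]
contact_force: [0.4, -0.5, -0.1]
width: 0.0173
gripper_force: 0.0
```

>>> servo_tool(moves=[{"dp":[-0.034,-0.004,0.005],"delta_rot":[-0.02,-0.25,-0.94],"fingers":0.2},{"dp":[-0.034,-0.004,0.005],"delta_rot":[-0.02,-0.25,-0.94],"fingers":0.2},{"dp":[-0.034,-0.004,0.005],"delta_rot":[-0.02,-0.25,-0.94],"fingers":0.2},{"dp":[-0.034,-0.004,0.005],"delta_rot":[-0.02,-0.25,-0.94],"fingers":0.2},{"dp":[-0.034,-0.004,0.005],"delta_rot":[-0.02,-0.25,-0.94],"fingers":0.2}])

```text
clock: 21.35
position: [0.4447, 0.2683, 0.3949]
ee_rot: [-0.529, 0.683, -0.375, 0.336]
contact_force: [-0.3, -0.5, 0.7]
width: 0.0177
gripper_force: 0.0
```

>>> servo_tool(moves=[{"dp":[-0.029,-0.007,0.005],"delta_rot":[0.01,-0.25,-0.94],"fingers":0.2},{"dp":[-0.029,-0.007,0.005],"delta_rot":[0.01,-0.25,-0.94],"fingers":0.2},{"dp":[-0.029,-0.007,0.005],"delta_rot":[0.01,-0.25,-0.94],"fingers":0.2},{"dp":[-0.029,-0.007,0.005],"delta_rot":[0.01,-0.25,-0.94],"fingers":0.2},{"dp":[-0.029,-0.007,0.005],"delta_rot":[0.01,-0.25,-0.94],"fingers":0.2}])

```text
clock: 21.85
position: [0.4333, 0.2959, 0.3936]
ee_rot: [-0.46, 0.77, -0.171, 0.408]
contact_force: [-1.0, -0.7, 0.1]
width: 0.017
gripper_force: 0.0
```

>>> servo_tool(moves=[{"dp":[-0.026,-0.008,0.003],"delta_rot":[0.05,-0.24,-0.94],"fingers":0.2},{"dp":[-0.026,-0.008,0.003],"delta_rot":[0.05,-0.24,-0.94],"fingers":0.2},{"dp":[-0.026,-0.008,0.003],"delta_rot":[0.05,-0.24,-0.94],"fingers":0.2},{"dp":[-0.026,-0.008,0.003],"delta_rot":[0.05,-0.24,-0.94],"fingers":0.2},{"dp":[-0.026,-0.008,0.003],"delta_rot":[0.05,-0.24,-0.94],"fingers":0.2}])

```text
clock: 22.35
position: [0.4179, 0.3155, 0.3831]
ee_rot: [-0.371, 0.805, 0.046, 0.46]
contact_force: [0.2, 0.6, 0.4]
width: 0.0174
gripper_force: 0.0
```

```bash
python3 -c "
from h import *;print(readout.get_state()['qpos'].round(2))"; python3 blk.py "[0.17, -0.121, 2.132, -0.051, 0.643, -1.472]" 35
```

```text
[ 0.26 -0.12  2.3   2.08  0.52 -0.1 ]
[-0.025 -0.008  0.002] [ 0.08 -0.24 -0.93] [0.4, 0.33, 0.36]
[-0.027 -0.009 -0.   ] [ 0.12 -0.24 -0.93] [0.39, 0.32, 0.34]
[-0.03  -0.012 -0.002] [ 0.16 -0.23 -0.92] [0.38, 0.31, 0.32]
[-0.034 -0.018 -0.004] [ 0.21 -0.22 -0.91] [0.37, 0.28, 0.29]
[-0.035 -0.028 -0.005] [ 0.26 -0.19 -0.89] [0.37, 0.24, 0.27]
[-0.033 -0.04  -0.006] [ 0.31 -0.15 -0.88] [0.38, 0.19, 0.27]
[-0.025 -0.052 -0.006] [ 0.36 -0.09 -0.86] [0.4, 0.13, 0.27]
```

>>> servo_tool(moves=[{"dp":[-0.025,-0.008,0.002],"delta_rot":[0.08,-0.24,-0.93],"fingers":0.2},{"dp":[-0.025,-0.008,0.002],"delta_rot":[0.08,-0.24,-0.93],"fingers":0.2},{"dp":[-0.025,-0.008,0.002],"delta_rot":[0.08,-0.24,-0.93],"fingers":0.2},{"dp":[-0.025,-0.008,0.002],"delta_rot":[0.08,-0.24,-0.93],"fingers":0.2},{"dp":[-0.025,-0.008,0.002],"delta_rot":[0.08,-0.24,-0.93],"fingers":0.2}])

```text
clock: 22.85
position: [0.4022, 0.3252, 0.3646]
ee_rot: [-0.268, 0.791, 0.261, 0.483]
contact_force: [-0.4, 0.6, 0.3]
width: 0.0173
gripper_force: 0.0
```

>>> servo_tool(moves=[{"dp":[-0.027,-0.009,0],"delta_rot":[0.12,-0.24,-0.93],"fingers":0.2},{"dp":[-0.027,-0.009,0],"delta_rot":[0.12,-0.24,-0.93],"fingers":0.2},{"dp":[-0.027,-0.009,0],"delta_rot":[0.12,-0.24,-0.93],"fingers":0.2},{"dp":[-0.027,-0.009,0],"delta_rot":[0.12,-0.24,-0.93],"fingers":0.2},{"dp":[-0.027,-0.009,0],"delta_rot":[0.12,-0.24,-0.93],"fingers":0.2}])

```text
clock: 23.35
position: [0.3877, 0.3226, 0.3406]
ee_rot: [-0.157, 0.729, 0.466, 0.476]
contact_force: [0.4, -0.2, 0.1]
width: 0.0167
gripper_force: 0.0
```

>>> servo_tool(moves=[{"dp":[-0.03,-0.012,-0.002],"delta_rot":[0.16,-0.23,-0.92],"fingers":0.2},{"dp":[-0.03,-0.012,-0.002],"delta_rot":[0.16,-0.23,-0.92],"fingers":0.2},{"dp":[-0.03,-0.012,-0.002],"delta_rot":[0.16,-0.23,-0.92],"fingers":0.2},{"dp":[-0.03,-0.012,-0.002],"delta_rot":[0.16,-0.23,-0.92],"fingers":0.2},{"dp":[-0.03,-0.012,-0.002],"delta_rot":[0.16,-0.23,-0.92],"fingers":0.2}])

```text
clock: 23.85
position: [0.3769, 0.3068, 0.3148]
ee_rot: [-0.046, 0.623, 0.646, 0.438]
contact_force: [0.0, 0.2, 0.3]
width: 0.017
gripper_force: 0.0
```

>>> servo_tool(moves=[{"dp":[-0.034,-0.018,-0.004],"delta_rot":[0.21,-0.22,-0.91],"fingers":0.2},{"dp":[-0.034,-0.018,-0.004],"delta_rot":[0.21,-0.22,-0.91],"fingers":0.2},{"dp":[-0.034,-0.018,-0.004],"delta_rot":[0.21,-0.22,-0.91],"fingers":0.2},{"dp":[-0.034,-0.018,-0.004],"delta_rot":[0.21,-0.22,-0.91],"fingers":0.2},{"dp":[-0.034,-0.018,-0.004],"delta_rot":[0.21,-0.22,-0.91],"fingers":0.2}])

```text
clock: 24.35
position: [0.3723, 0.2771, 0.2908]
ee_rot: [0.056, 0.481, 0.794, 0.369]
contact_force: [0.2, -0.0, 0.5]
width: 0.017
gripper_force: 0.0
```

>>> servo_tool(moves=[{"dp":[-0.035,-0.028,-0.005],"delta_rot":[0.26,-0.19,-0.89],"fingers":0.3},{"dp":[-0.035,-0.028,-0.005],"delta_rot":[0.26,-0.19,-0.89],"fingers":0.4},{"dp":[-0.035,-0.028,-0.005],"delta_rot":[0.26,-0.19,-0.89],"fingers":0.5},{"dp":[-0.035,-0.028,-0.005],"delta_rot":[0.26,-0.19,-0.89],"fingers":0.5},{"dp":[-0.035,-0.028,-0.005],"delta_rot":[0.26,-0.19,-0.89],"fingers":0.5}])

```text
clock: 24.85
position: [0.3744, 0.2362, 0.2727]
ee_rot: [0.142, 0.314, 0.899, 0.272]
contact_force: [-0.4, 0.7, 0.9]
width: 0.0428
gripper_force: 0.0
```

>>> servo_tool(moves=[{"dp":[-0.033,-0.04,-0.006],"delta_rot":[0.31,-0.15,-0.88],"fingers":0.5},{"dp":[-0.033,-0.04,-0.006],"delta_rot":[0.31,-0.15,-0.88],"fingers":0.5},{"dp":[-0.033,-0.04,-0.006],"delta_rot":[0.31,-0.15,-0.88],"fingers":0.5},{"dp":[-0.033,-0.04,-0.006],"delta_rot":[0.31,-0.15,-0.88],"fingers":0.5},{"dp":[-0.033,-0.04,-0.006],"delta_rot":[0.31,-0.15,-0.88],"fingers":0.5}])

```text
clock: 25.35
position: [0.384, 0.1859, 0.2644]
ee_rot: [0.207, 0.13, 0.958, 0.153]
contact_force: [-0.6, -0.3, -0.0]
width: 0.0428
gripper_force: 0.0
```

>>> servo_tool(moves=[{"dp":[-0.025,-0.052,-0.006],"delta_rot":[0.36,-0.09,-0.86],"fingers":0.5},{"dp":[-0.025,-0.052,-0.006],"delta_rot":[0.36,-0.09,-0.86],"fingers":0.5},{"dp":[-0.025,-0.052,-0.006],"delta_rot":[0.36,-0.09,-0.86],"fingers":0.5},{"dp":[-0.025,-0.052,-0.006],"delta_rot":[0.36,-0.09,-0.86],"fingers":0.5},{"dp":[-0.025,-0.052,-0.006],"delta_rot":[0.36,-0.09,-0.86],"fingers":0.5}])

```text
clock: 25.85
position: [0.4001, 0.1308, 0.2689]
ee_rot: [0.243, -0.055, 0.968, 0.016]
contact_force: [0.3, 0.2, -0.6]
width: 0.0425
gripper_force: 0.0
```

```bash
python3 chk.py w8; cat > knob.py <<'E'
from h import *
import sys
yaw=np.radians(6); t=np.radians(28); ex=np.array([np.cos(yaw),np.sin(yaw),0]); ey=np.array([-np.sin(yaw),np.cos(yaw),0])
n=-np.sin(t)*ex+np.cos(t)*np.array([0,0,1]); sl=np.cos(t)*ex+np.sin(t)*np.array([0,0,1])
im,d,K,M=load(sys.argv[1]); p=cloud(d,K,M); g=cv2.cvtColor(im,cv2.COLOR_RGB2HSV); x,y,z=p[...,0],p[...,1],p[...,2]
reg=(np.hypot(x-.57,y-.137)<.05)&(z>.03)&(z<.13)
pan=p[reg&(g[...,2]>130)&(g[...,1]<70)]; pan=pan[abs((pan-np.median(pan,0))@n)<.006]; h0=np.median(pan@n)
b=p[reg&(g[...,2]<70)]; h=b@n-h0; top=b[(h>.031)&(h<.04)]; a=top@sl; e=top@ey
C=(np.percentile(a,1)+np.percentile(a,99))/2*sl+(np.percentile(e,1)+np.percentile(e,99))/2*ey
print(len(pan),len(top),"G",(C+n*(h0+.024)).round(4), np.ptp(np.percentile(a,[1,99])).round(4),np.ptp(np.percentile(e,[1,99])).round(4),np.degrees(np.arctan2(*np.polyfit(a,e,1)[:1],1)))
E
python3 knob.py w8; python3 - <<'E'
from h import *
R=Rt(6,62); k=np.array([.5698,.1352,.0816])
for o in (.06,0): plan(k-(.054+o)*R[:,2],R)
E
```

```text
[ 0.16 -0.12  2.14 -0.03  0.63 -1.5 ] [ 0.34  0.17 -0.56] [0.4   0.131 0.269] 25.85
mug pts 5658 0.08772899520350444
0.03 0.05 [0.57685655 0.28954688] 0.0007816367031155112
0.05 0.075 [0.5758573  0.28863025] 0.0020686046877184516
0.08 0.095 [0.57489358 0.288301  ] 0.000735336766824068
disc ext 1427 [0.5332 0.2435 0.0098] [0.6165 0.3296 0.016 ]
4967 229 G [0.5693 0.1343 0.0814] 0.0399 0.0114 3.887581415570915
pos [0.4009 0.1304 0.2695] ROT total [0.077 0.057 0.094] then dp total (new axes) [-0.3028 -0.0645  0.6552] | world d [ 0.1157 -0.0008 -0.0873]
pos [0.4009 0.1304 0.2695] ROT total [0.077 0.057 0.094] then dp total (new axes) [-0.3028 -0.0645  0.9552] | world d [ 0.1437  0.0021 -0.1402]
```

>>> servo_tool(moves=[{"dp":[-0.06,-0.013,0.1],"delta_rot":[0.08,0.06,0.09],"fingers":0.5},{"dp":[-0.08,-0.015,0.14],"delta_rot":[0,0,0],"fingers":0.5},{"dp":[-0.08,-0.015,0.14],"delta_rot":[0,0,0],"fingers":0.5},{"dp":[-0.08,-0.015,0.14],"delta_rot":[0,0,0],"fingers":0.5},{"dp":[0,0,0.1],"delta_rot":[0,0,0],"fingers":0.5}])

```text
clock: 26.4
position: [0.515, 0.1319, 0.1877]
ee_rot: [0.242, -0.047, 0.969, 0.015]
contact_force: [0.5, 0.1, 0.9]
width: 0.0425
gripper_force: 0.0
```

>>> servo_tool(moves=[{"dp":[0,0,0],"delta_rot":[0,0,0],"fingers":0.5},{"dp":[0,0,0],"delta_rot":[0,0,0],"fingers":0.5}])

```text
clock: 26.6
position: [0.5112, 0.1318, 0.1878]
ee_rot: [0.24, -0.048, 0.969, 0.015]
contact_force: [-0.1, -0.3, 0.5]
width: 0.0427
gripper_force: 0.0
```

```bash
python3 - <<'E'
from h import *
snap("wrist","w9"); print(readout.get_state()["qpos"].round(2))
R=Rt(6,62); k=np.array([.5698,.1350,.0816])
plan(k-(.054+.009)*R[:,2],R)
E
python3 knob.py w9
```

```text
[ 0.12  0.16  2.1  -0.01  0.4  -1.54]
pos [0.5113 0.1319 0.1887] ROT total [ 0.036 -0.004 -0.063] then dp total (new axes) [-0.007  -0.0151  0.2953] | world d [ 0.0291  0.     -0.0515]
12606 766 G [0.5703 0.1345 0.082 ] 0.042 0.0117 2.4253983532075822
```

>>> servo_tool(moves=[{"dp":[-0.003,-0.008,0.08],"delta_rot":[0.03,0,-0.05],"fingers":0.5},{"dp":[-0.003,-0.007,0.08],"delta_rot":[0,0,0],"fingers":0.5},{"dp":[0,0,0.08],"delta_rot":[0,0,0],"fingers":0.5},{"dp":[0,0,0.052],"delta_rot":[0,0,0],"fingers":0.5},{"dp":[0,0,0],"delta_rot":[0,0,0],"fingers":0.5}])

```text
clock: 27.15
position: [0.5402, 0.1319, 0.1379]
ee_rot: [0.242, -0.05, 0.969, 0.013]
contact_force: [-1.0, 0.7, -1.0]
width: 0.0428
gripper_force: 0.0
```

>>> servo_tool(moves=[{"dp":[0,0,0],"delta_rot":[0,0,0],"fingers":0.3},{"dp":[0,0,0],"delta_rot":[0,0,0],"fingers":0.2},{"dp":[0,0,0],"delta_rot":[0,0,0],"fingers":0.1},{"dp":[0,0,0],"delta_rot":[0,0,0],"fingers":0.1},{"dp":[0,0,0],"delta_rot":[0,0,0],"fingers":0.05}], force=30)

```text
clock: 27.65
position: [0.5405, 0.1318, 0.1392]
ee_rot: [0.243, -0.05, 0.969, 0.013]
contact_force: [-4.4, -1.2, 6.4]
width: 0.0114
gripper_force: 31.9
```

```bash
python3 - <<'E'
from h import *
st=readout.get_state(); print(st["qpos"].round(2),st["contact_force"].round(2),st["moment"].round(2),st["width"],st["gripper_force"])
R=Rt(6,62); k=np.array([.5703,.1347,.0818]); plan(k-(.054+.009)*R[:,2],R)
T=tool(); print("offset of tool axis from knob axis in tool",(T[:3,:3].T@(k-T[:3,3])).round(4))
E
```

```text
[ 0.12  0.27  2.11 -0.02  0.27 -1.54] [-4.36 -1.23  6.37] [-0.1   0.32  0.02] 0.01141810172253877 31.89513087272644
pos [0.5405 0.1318 0.1392] ROT total [ 0.005  0.029 -0.01 ] then dp total (new axes) [ 0.0024 -0.0013  0.0086] | world d [ 0.0004 -0.0002 -0.0017]
offset of tool axis from knob axis in tool [ 0.0007 -0.0003  0.0647]
```

>>> servo_tool(moves=[{"dp":[0,0,-0.006],"delta_rot":[0,0,0],"fingers":0.05},{"dp":[0,0,0],"delta_rot":[0,0,0.8],"fingers":0.05},{"dp":[0,0,0],"delta_rot":[0,0,0.8],"fingers":0.05},{"dp":[0,0,0],"delta_rot":[0,0,0.8],"fingers":0.05},{"dp":[0,0,0],"delta_rot":[0,0,0.8],"fingers":0.05}])

```text
clock: 28.15
position: [0.5405, 0.1317, 0.1393]
ee_rot: [0.237, 0.106, 0.964, 0.052]
contact_force: [2.5, -0.5, -3.5]
width: 0.0109
gripper_force: 31.2
```

>>> servo_tool(moves=[{"dp":[0,0,0],"delta_rot":[0,0,0.8],"fingers":0.05},{"dp":[0,0,0],"delta_rot":[0,0,0.8],"fingers":0.05},{"dp":[0,0,0],"delta_rot":[0,0,0.8],"fingers":0.05},{"dp":[0,0,0],"delta_rot":[0,0,0.8],"fingers":0.05},{"dp":[0,0,0],"delta_rot":[0,0,0.8],"fingers":0.05}])

```text
clock: 28.65
position: [0.5404, 0.1316, 0.1392]
ee_rot: [0.222, 0.296, 0.924, 0.098]
contact_force: [2.2, -1.8, -3.6]
width: 0.0112
gripper_force: 31.2
```

>>> servo_tool(moves=[{"dp":[0,0,0],"delta_rot":[0,0,0.8],"fingers":0.05},{"dp":[0,0,0],"delta_rot":[0,0,0.8],"fingers":0.05},{"dp":[0,0,0],"delta_rot":[0,0,0.8],"fingers":0.05},{"dp":[0,0,0],"delta_rot":[0,0,0.8],"fingers":0.05},{"dp":[0,0,0],"delta_rot":[0,0,0.8],"fingers":0.05}])

```text
clock: 29.15
position: [0.5403, 0.1315, 0.1392]
ee_rot: [0.198, 0.473, 0.847, 0.14]
contact_force: [2.8, -1.6, -3.4]
width: 0.0112
gripper_force: 31.2
```

```bash
python3 - <<'E'
from h import *
st=readout.get_state(); print(st["qpos"].round(2),st["contact_force"].round(2),st["moment"].round(3),st["width"],st["gripper_force"])
T=tool(); R=Rt(6,62); rv=Ro.from_matrix(R.T@T[:3,:3]).as_rotvec(); print("twist",rv.round(3), "moment about tool z",T[:3,2]@st["moment"])
snap("top","t9")
E
```

```text
[ 0.12  0.27  2.11 -0.02  0.27 -0.42] [ 2.78 -1.62 -3.41] [-0.371  0.019 -0.057] 0.01115839200884597 31.226393580436707
twist [-1.000e-03 -2.000e-03  1.124e+00] moment about tool z -0.12298255256187962
```

>>> servo_tool(moves=[{"dp":[0,0,0],"delta_rot":[0,0,0.5],"fingers":0.05},{"dp":[0,0,0],"delta_rot":[0,0,0.4],"fingers":0.05},{"dp":[0,0,0],"delta_rot":[0,0,0.2],"fingers":0.05},{"dp":[0,0,0],"delta_rot":[0,0,0],"fingers":0.05},{"dp":[0,0,0],"delta_rot":[0,0,0],"fingers":0.05}])

```text
clock: 29.7
position: [0.5403, 0.1316, 0.1392]
ee_rot: [0.191, 0.517, 0.821, 0.15]
contact_force: [5.3, -2.4, -5.5]
width: 0.0114
gripper_force: 32.8
```

```bash
python3 - <<'E'
from h import *
st=readout.get_state(); print(st["contact_force"].round(2),st["moment"].round(3),st["gripper_force"])
T=tool(); R=Rt(6,62); print("twist",Ro.from_matrix(R.T@T[:3,:3]).as_rotvec().round(3), "mz",T[:3,2]@st["moment"])
E
```

```text
[ 5.34 -2.4  -5.53] [-0.771 -0.089  0.223] 32.81747817993164
twist [-1.000e-03 -2.000e-03  1.229e+00] mz -0.5622739367297414
```

>>> servo_tool(moves=[{"dp":[0,0,0],"delta_rot":[0,0,0],"fingers":0.65},{"dp":[0,0,0],"delta_rot":[0,0,0],"fingers":0.65},{"dp":[0,0,0],"delta_rot":[0,0,0],"fingers":0.65},{"dp":[0,0,0],"delta_rot":[0,0,0],"fingers":0.65},{"dp":[0,0,-0.05],"delta_rot":[0,0,0],"fingers":0.65}])

```text
clock: 30.2
position: [0.5348, 0.1313, 0.1475]
ee_rot: [0.19, 0.518, 0.82, 0.15]
contact_force: [-0.1, 0.2, 0.9]
width: 0.0557
gripper_force: 0.0
```

>>> servo_tool(moves=[{"dp":[0,0,-0.1],"delta_rot":[0,0,0],"fingers":0.65},{"dp":[0,0,-0.15],"delta_rot":[0,0,0],"fingers":0.65},{"dp":[0,0,-0.15],"delta_rot":[0,0,0],"fingers":0.65},{"dp":[0,0,-0.15],"delta_rot":[0,0,0],"fingers":0.65},{"dp":[0,0,-0.1],"delta_rot":[0,0,0],"fingers":0.65}])

```text
clock: 30.7
position: [0.4734, 0.1248, 0.2654]
ee_rot: [0.191, 0.518, 0.82, 0.151]
contact_force: [0.8, -0.4, 0.0]
width: 0.056
gripper_force: 0.0
```

>>> servo_tool(moves=[{"dp":[0,0,-0.1],"delta_rot":[0,0,-0.5],"fingers":0.65},{"dp":[0,0,-0.1],"delta_rot":[0,0,-0.9],"fingers":0.65},{"dp":[0,0,-0.1],"delta_rot":[0,0,-0.9],"fingers":0.65},{"dp":[0,0,-0.1],"delta_rot":[0,0,-0.9],"fingers":0.65},{"dp":[0,0,0],"delta_rot":[0,0,-0.9],"fingers":0.65}])

```text
clock: 31.2
position: [0.4365, 0.121, 0.337]
ee_rot: [0.22, 0.338, 0.909, 0.11]
contact_force: [0.1, 0.3, 0.8]
width: 0.0555
gripper_force: 0.0
```

>>> servo_tool(moves=[{"dp":[0,0,0],"delta_rot":[0,0,-0.9],"fingers":0.65},{"dp":[0,0,0],"delta_rot":[0,0,-0.9],"fingers":0.65},{"dp":[0,0,0],"delta_rot":[0,0,-0.9],"fingers":0.65},{"dp":[0,0,0],"delta_rot":[0,0,-0.9],"fingers":0.65},{"dp":[0,0,0],"delta_rot":[0,0,0],"fingers":0.65}])

```text
clock: 31.7
position: [0.4363, 0.1208, 0.3338]
ee_rot: [0.233, 0.172, 0.955, 0.068]
contact_force: [-0.4, -0.2, -0.4]
width: 0.0553
gripper_force: 0.0
```

```bash
python3 chk.py w10; python3 knob.py w10
```

```text
[ 0.12 -0.13  1.97 -0.01  0.81 -1.09] [-0.4  -0.16 -0.44] [0.436 0.121 0.334] 31.7
mug pts 5513 0.08783675779005018
0.03 0.05 [0.57588418 0.28877178] 0.0020347882837813804
0.05 0.075 [0.5754511  0.28759218] 0.002192054004970768
0.08 0.095 [0.57497843 0.28837061] 0.0008269940968047235
disc ext 1624 [0.5337 0.244  0.0096] [0.6168 0.3288 0.0168]
4779 364 G [0.5694 0.1347 0.0815] 0.0396 0.012 1.5406821567533209
```

View pics/w10.png

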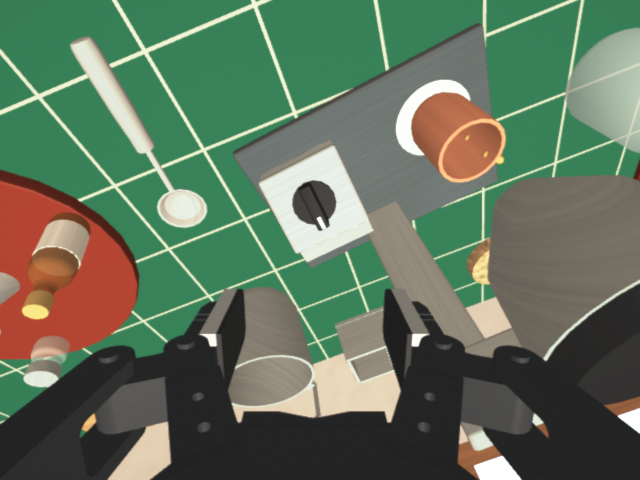

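The knob at (315,203) is back at rest along the slope. The mug stands upright on the white disc at (455,135), and the arm is clear, so I'm handing in.

```bash
python3 -c "
from rig import manip; print(manip.sign_off())"
```

```text
the job is handed in; nothing more can be done
None
```

I handed the job in at 31.7 s of the 64 s: the empty mug stands upright under the spout, about 3 mm off centre, and the knob was twisted to its stop and sprang back; the hand-in gave no verdict.

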